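# Load the token tin lid-down into the sloped feeder

## Task

The green token tin leans lid-up on the wooden stand, and its brass lid is loose. Pinch the lid shut, turn the tin over without the lid coming open, and set it lid-down in the feeder's cradle; then lift the red keeper knob out of its parking notch, slide it across and let it drop fully into the other notch, so that its arm lies over the tin. Let go of everything, and do not shift or tip the pepper shaker, toothpick jar, cup stack or bowl.

Things in the scene. Friction and masses are not known exactly. Their poses are not given: they have to be found in the camera images.
- tin: Green tin, about 0.16 kg, 50 (x) x 84 (y) x 50 (z) mm with its lid on. Origin: centre of the closed tin; z points out through the lid. On the stand it leans 45 degrees: z up and away from the stand's front, x down and away, y level. Bottom (z -25 mm) and lid face (z +25 mm) are the faces to pinch: a gripper coming along +x, closing along z, finds their middles free. Two loose tokens inside.
- lid: Loose brass lid of the tin, 0.05 kg: plate 50 x 84 x 4 mm flush with the tin's sides, with a plug 8 mm deep under it that has 2.5 mm play in the mouth. Nothing but gravity or a pinch holds it. Origin: centre of its outer face; z points out of that face.
- tin_mouth (a point): Point fixed to the tin, 25 mm from its centre along its z, where the lid's origin lies when the lid is shut.
- token_a: Orange plastic disc, 28 mm across, 8 mm thick, loose inside the tin (not visible). Origin: centre of one face.
- token_b: Second such disc inside the tin.
- stand: Fixed light-wood V cradle, 104 mm wide, where the tin starts. Origin: centre of its base on the table; -x is its front. Both sides slope 45 degrees: near side two 14 mm rails with an open 56 mm gap for a finger, free 40 mm deep below the tin's face; far side a full plate. Cheeks beside the tin's deeper half leave it 4 mm each side.
- stand_seat (a point): Centre of the tin as it rests on the stand, 130 mm above the table.
- feeder: Fixed cradle like the stand in shape and size, but aluminium rails, white plate, black base, and a notched rail with the red keeper behind it. Origin: centre of the cradle's base on the table; -x front, z up. The tin sits in it turned half a turn about its own x: tin z down and toward the front at 45 degrees (lid on the rails), tin x down and away as on the stand.
- feeder_bay (a point): Where the centre of the tin must be when it sits in the feeder: in the feeder's frame x = 0, y = 0, 130 mm above the table. The topmost edge of the seated tin is 35 mm higher.
- keeper_slide (a joint): Position of the keeper along its rail (m), growing toward the feeder's -y: 0 in the parking notch, 0.065 in the locking notch. Slides with about 0.4 N friction once lifted.
- keeper_lift (a joint): Height of the keeper above the notch floor (m): 0 dropped home, at most 0.035. The keeper (0.08 kg) falls by its own weight. Lift it over 12 mm (18 to 25 is good) to pass from notch to notch. Sloped notch sides draw it in from up to 8 mm off; down in a notch it cannot slide.
- keeper_knob (a point): Centre of the upright red knob, 20 (x) x 24 (y) x 30 (z) mm in the feeder's axes, 201 mm above the table when dropped. 28 mm below this point a red arm runs 50 mm toward +y, then 88 mm toward the front: beside the tin's place when parked, about 4 mm over the tin's top edge when locked. Grip across x from above; fingertips may reach 22 mm below this point.
- lock_notch (a point): Where the knob's centre is when the keeper has dropped into the locking notch; in the feeder's frame x = +76 mm, y = -30 mm, z = 201 mm. The parking notch lies at y = +35 mm.
- pepper: Loose glass pepper shaker with steel cap, 43 mm across, 75 mm tall. Origin: centre of its underside. A bystander.
- toothpicks: Loose red toothpick jar, 46 mm across, 66 mm tall. Origin: centre of its underside. A bystander.
- cups: Loose stack of clear nested cups, 71 mm across, 177 mm tall. Origin: centre of its underside. A bystander.
- bowl: Loose white rice bowl upside down, 89 mm across, 53 mm tall. Origin: centre of its underside. A bystander.

How it is judged:
On the way, in this order (a step that is already met when the one before it is completed fails the run):
1. The tin is lifted off the stand with its lid shut (distance between tin and stand_seat above 0.04 m and distance between lid and tin_mouth below 0.008 m), for 0.1 s.
2. The tin sits lid-down in the feeder, lid shut, while the keeper is not yet over it (distance between tin and feeder_bay below 0.009 m and angle between tin's own z axis and vertical above 2.2 rad and angle between the y axis of tin and the y axis of feeder, either way round below 0.15 rad and distance between lid and tin_mouth below 0.008 m and value of joint keeper_slide below 0.02 m), for 0.2 s.
3. The keeper has dropped into the locking notch over the tin (value of joint keeper_slide above 0.06 m and value of joint keeper_lift below 0.004 m), for 0.2 s.
At the end, for the whole second after the job is handed in: Tin at rest lid-down in the feeder (centre within 9 mm, its z over 2.2 rad from vertical, long side within 0.15 rad of the feeder's), lid within 8 mm of shut, tokens inside, keeper in the locking notch (slide over 60 mm, lift under 4 mm) (all of step 3 and distance between tin and feeder_bay below 0.009 m and angle between tin's own z axis and vertical above 2.2 rad and angle between the y axis of tin and the y axis of feeder, either way round below 0.15 rad and distance between lid and tin_mouth below 0.008 m and distance between each of token_a, token_b and tin below 0.045 m and linear speed of each of tin, lid below 0.02 m/s and angular speed of tin below 0.2 rad/s); the robot touches nothing.
It fails at once if The lid comes open (more than 12 mm from its shut place) (distance between lid and tin_mouth above 0.012 m).
It fails at once if The pepper shaker is shifted by more than 25 mm or tipped (distance of pepper from where it was at the start of the episode above 0.025 m or angle between pepper's own z axis and vertical above 0.35 rad).
It fails at once if The toothpick jar is shifted by more than 25 mm or tipped (distance of toothpicks from where it was at the start of the episode above 0.025 m or angle between toothpicks's own z axis and vertical above 0.35 rad).
It fails at once if The cup stack is shifted by more than 25 mm or tipped (distance of cups from where it was at the start of the episode above 0.025 m or angle between cups's own z axis and vertical above 0.35 rad).
It fails at once if The bowl is shifted by more than 25 mm or tipped (distance of bowl from where it was at the start of the episode above 0.025 m or angle between bowl's own z axis and vertical above 0.35 rad).
It also fails if it takes over 58 s, if anything falls off the work surface, if the arm or the gripper's body presses on something with over 40 N, if the wrist force passes 120 N, or if a joint passes its speed limit or range.

## Robot

A 6-joint arm with a two-finger parallel gripper is mounted at the origin on a cart in front of the work surface, level with it; the furniture and walls round the work are solid. World frame = base frame: x ahead of the robot, y to its left, z up, the work surface at z = 0. Lengths are in m, angles in rad, forces in N, time in s.
With the tool pointing down it reaches from about 0.375 to 0.9 m from the base axis. Payload 3.1 kg.
Tool frame: the origin (TCP) lies at the very end of the fingers, on their centre line; the grasp point (between the pads) lies 19 mm behind it; z points along the fingers, y is the direction in which the jaws open and shut (so a half turn about z gives the same grasp; the last joint's range is limited). The gripper opens to 85 mm and grips with 20 to 120 N. Pads are 22 mm wide; open, the fingers measure 114 mm over their backs; the gripper's body (76 mm by 85 mm) begins 54 mm behind the grasp point. The pads swing forward as they close: fully open they stand 13 mm farther back than shut.
Start: joints at [1.171, 0.527, 1.433, -0, 1.181, -0.178], TCP at [0.137, 0.61, 0.231] pointing down, gripper open.
Joint ranges: [-3.08, 3.08], [-0.75, 2.2], [0.22, 2.44], [-1.43, 4.57], [0, 2.65], [-2.85, 2.85]. Speed limits (rad/s): [2.79, 2.79, 3.14, 3.14, 3.14, 3.14].

## Interface

Orientations are given as a unit quaternion [x, y, z, w].
In Python, from station import manip gives the robot as it stands.
- The arm moves only by the tool send_rows, never from a script. Its argument "motion" is a list of rows, each an object with "gripper": the finger opening in mm, from 0 to 85.4; "travel": the shift along the tool's x, y, z in mm, a list of three; "rotation": the turn, a rotation vector about the tool's x, y, z in degrees, a list of three. In form: [{"gripper": gripper, "travel": [x, y, z], "rotation": [ax, ay, az]}, ...]. A call has 1 to 12 rows; each row shifts and turns the commanded pose from where the row before left it, along the tool's axes as they then stand; what a row does not reach is not made up. A row lasts 1/12 s, in which the tool goes at most 41.7 mm and 7.16 degrees, less where a joint would pass 70% of its speed; a pose out of reach is approached as far as the arm can. A call is refused whole if a number of a shift passes 41.7 or a number of a turn 7.16, either way. A call with a gripper value outside its range is refused whole. The fingers move at their own pace and stop on an object; "newtons" is the grip in N (left out, the last holds). Time passes only in rows, so rows that do not move let the fingers close. It gives the time, the measured TCP pose, the force and the opening at its end, in the units of the state.
- manip.sense(): the state, without advancing time (a new reading comes with each control period).
- manip.snapshot(name): name is "scene" or "top" or "wrist"; returns the picture (384x512x3 uint8, red, green, blue); there is no depth.
- manip.calibration(name): a dict with "fx", "fy", "cx", "cy" (pixels), "k1" (the pictures are not rectified: a ray, as slopes to the right and down, at radius r is drawn at 1 + k1 r^2 times it, then the intrinsics apply), "cam_to_world" (4x4, takes a point from camera to world coordinates). Camera axes: x right, y down, z forward; pixel columns grow to the right and rows downward; lengths in m; the calibration is good to about 2 mm. A picture is of the moment at which its call begins: read the wrist's pose just before it. calibration takes no time and is no camera call; for the wrist camera it gives the pose at the moment of the call.
- manip.sign_off(): hands the job in, once; it reports no verdict.
The state is a dict: "t": time; "q": joint angles; "qd": joint speeds; "tau": joint torques, N m; "tcp_pos": TCP position; "tool_rot": TCP orientation; "force": force on the tool from outside, world axes, zero at the start; "ft_torque": the same for the moment, N m; "finger_gap": opening from 0.0 (shut) to 1.0 (fully open).
Only numpy, scipy, OpenCV 4.12 (cv2) and the standard library are available. Lean on these libraries where they do the work, as an engineer would, in place of code of your own. Each camera call takes 0.05 s, during which the arm holds its last target. There are 200 camera calls.

## Working session

There is one attempt and no reset: what is moved stays moved. The work goes in short steps, Python scripts to look and compute and a tool call to move; the robot and the scene stay as the last step left them, time stands still between calls to the robot, and variables do not carry over. Pictures are saved under pics/ and viewed, about 8 in all and at most 12, crops included, and the job is handed in when it is done.

Besides the shell and the picture viewer there is one more tool, called after "Emit:" by a JSON object that holds its "name" and its "arguments", one argument or row to a line. send_rows: Moves the arm, as the interface text tells. Its arguments: {"type":"object","properties":{"motion":{"type":"array","items":{"type":"object","properties":{"gripper":{"type":"number"},"travel":{"type":"array","items":{"type":"number"}},"rotation":{"type":"array","items":{"type":"number"}}}}},"newtons":{"type":"number"}},"required":["motion"]}

```bash
mkdir -p pics; ls; python3 - <<'E'
from station import manip
import cv2,numpy as np
print(manip.sense())
for n in("scene","top"):
    im=manip.snapshot(n); np.save(f"pics/{n}.npy",im); cv2.imwrite(f"pics/{n}0.png",cv2.resize(im[:,:,::-1],(800,600)))
    print(n,manip.calibration(n))
E
```

```text
pics
{'t': 0.0, 'q': array([ 1.17149727e+00,  5.28499724e-01,  1.43394407e+00, -2.14572729e-05,
        1.18141319e+00, -1.78488003e-01]), 'qd': array([-0.00192943,  0.00074199, -0.00098797,  0.00065293,  0.00039467,
       -0.00113396]), 'tau': array([-1.49145293e-03, -4.42347014e+01, -1.78027618e+01, -2.73668211e-04,
        8.36202671e-03,  1.50604120e-05]), 'tcp_pos': array([0.13656355, 0.6091342 , 0.23029974]), 'tool_rot': array([ 1.10177240e-01,  9.93911311e-01, -1.08807450e-03, -3.13034838e-04]), 'force': array([ 0.14693643, -0.25610033, -0.31731507]), 'ft_torque': array([ 0.0420783 ,  0.00112498, -0.01188522]), 'finger_gap': 0.9965234732527797}
scene {'fx': 380.00130554832566, 'fy': 380.00130554832566, 'cx': 255.83269460096548, 'cy': 191.44940468820508, 'k1': -0.056553407903089, 'cam_to_world': array([[ 0.47279116, -0.46690921,  0.7473047 , -0.28146337],
       [-0.88110122, -0.23955983,  0.4077643 , -0.47448393],
       [-0.01136472, -0.85123844, -0.52465604,  0.68514559],
       [ 0.        ,  0.        ,  0.        ,  1.        ]])}
top {'fx': 433.1948273938308, 'fy': 433.1948273938308, 'cx': 251.16753159363648, 'cy': 186.8260602788967, 'k1': 0.005713677403548955, 'cam_to_world': array([[-2.41252949e-02, -9.96401179e-01,  8.12567556e-02,
         4.53519703e-01],
       [-9.99708679e-01,  2.41044946e-02, -1.23706432e-03,
        -5.46551171e-02],
       [-7.26040683e-04, -8.12629284e-02, -9.96692435e-01,
         1.17028134e+00],
       [ 0.00000000e+00,  0.00000000e+00,  0.00000000e+00,
         1.00000000e+00]])}
```

View pics/scene0.png

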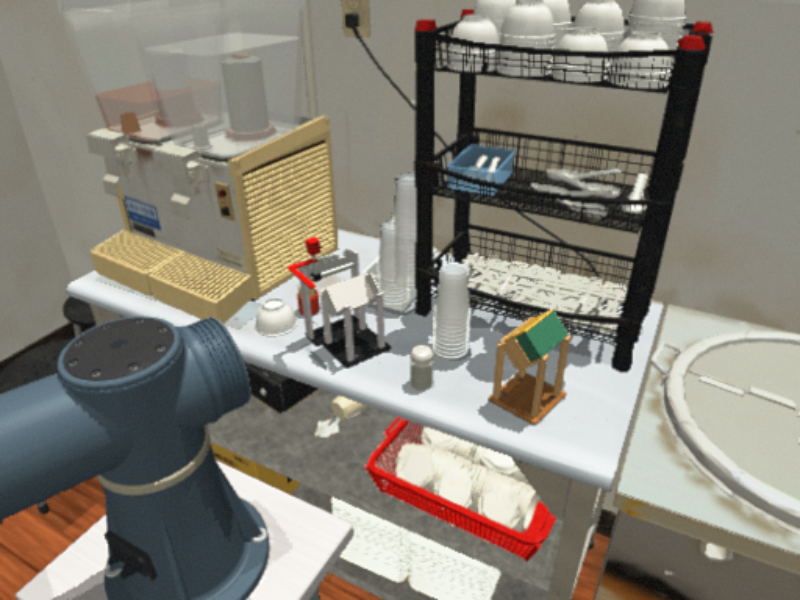

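View pics/top0.png

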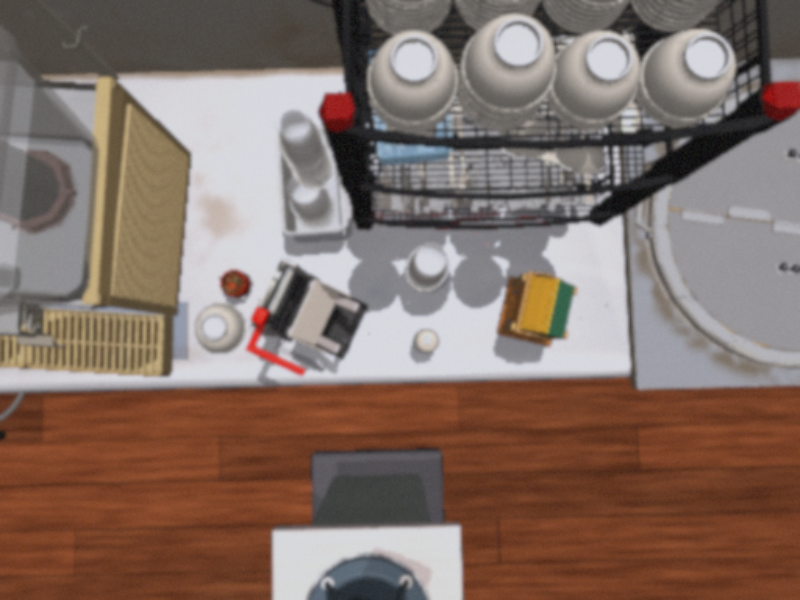

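The top view shows the tin at about (540,305) with its brass lid facing left (+y), so the stand's front is at world -y. The feeder is at about (315,310), with the red knob at (262,315) and the arm corner at (250,348), ending at (303,372). The pepper, at (425,340), and the cups, at (428,265), stand between the two.

```bash
cat > h.py <<'E'
import numpy as np,cv2
from station import manip
def ray(cal,px):
    K=np.array([[cal['fx'],0,cal['cx']],[0,cal['fy'],cal['cy']],[0,0,1]])
    n=cv2.undistortPoints(np.array(px,float).reshape(-1,1,2),K,np.array([cal['k1'],0,0,0])).reshape(-1,2)
    M=np.array(cal['cam_to_world']); d=np.c_[n,np.ones(len(n))]@M[:3,:3].T
    return M[:3,3],d
def onz(cal,px,z):
    o,d=ray(cal,px); return o+d*((z-o[2])/d[:,2])[:,None]
def tri(c1,p1,c2,p2):
    o1,d1=ray(c1,p1);o2,d2=ray(c2,p2);out=[]
    for a,b in zip(d1,d2):
        s=np.linalg.lstsq(np.c_[a,-b],o2-o1,rcond=None)[0]
        P,Q=o1+a*s[0],o2+b*s[1]; out.append(np.r_[(P+Q)/2,np.linalg.norm(P-Q)])
    return np.array(out)
def mask(im,h0,h1,s=100,v=50):
    hsv=cv2.cvtColor(im,cv2.COLOR_RGB2HSV); return cv2.inRange(hsv,(h0,s,v),(h1,255,255))
def quad(m):
    c=max(cv2.findContours(m,0,2)[0],key=cv2.contourArea)
    return cv2.contourArea(c),cv2.approxPolyDP(c,2.0,True)[:,0].tolist(),cv2.minAreaRect(c)
E
python3 - <<'E'
from h import *
for n in("top","scene"):
    im=np.load(f"pics/{n}.npy")
    g=mask(im,60,90);x0,y0,w,h=cv2.boundingRect(max(cv2.findContours(g,0,2)[0],key=cv2.contourArea)) 
    print(n,"green",quad(g))
    y=mask(im,15,28,120,90); roi=np.zeros_like(y); roi[max(0,y0-25):y0+h+25,max(0,x0-40):x0+w+10]=1; print("yel",quad(y*roi))
    r=mask(im,0,5,170,110)|mask(im,174,180,170,110); roi=np.zeros_like(y)
    if n=="top": roi[185:245,150:200]=1
    else: roi[145:210,180:215]=1
    print("red",quad(r*roi))
    out=[cv2.resize(im[170:240,145:245] if n=="top" else im[145:240,180:280],(400,300),interpolation=2),cv2.resize(im[165:225,310:375] if n=="top" else im[190:275,300:375],(400,300),interpolation=2)]
    cv2.imwrite(f"pics/crop_{n}.png",np.hstack(out)[:,:,::-1])
a,b=[cv2.imread(f"pics/crop_{n}.png") for n in("top","scene")]
cv2.imwrite("pics/crops.png",np.vstack([a,b]))
E
```

```text
top green (175.0, [[361, 182], [354, 214], [358, 214], [365, 184]], ((358.8316955566406, 198.28538513183594), (6.4954023361206055, 32.75638198852539), 12.094758033752441))
yel (839.0, [[339, 175], [333, 178], [335, 185], [331, 203], [326, 211], [335, 215], [338, 212], [348, 218], [351, 216], [344, 214], [350, 213], [357, 179]], ((342.339599609375, 195.4960479736328), (25.927854537963867, 41.4090461730957), 12.72435474395752))
red (155.5, [[165, 198], [162, 203], [165, 209], [159, 222], [192, 238], [162, 222], [171, 202], [169, 198]], ((171.6011962890625, 222.10202026367188), (48.18046951293945, 21.558088302612305), 59.2645149230957))
scene green (462.5, [[354, 199], [331, 216], [339, 229], [345, 228], [362, 213]], ((347.3216247558594, 215.1297149658203), (18.233322143554688, 29.77619171142578), 53.97262954711914))
yel (605.0, [[353, 198], [338, 204], [320, 218], [315, 254], [319, 254], [321, 248], [325, 250], [332, 245], [329, 242], [334, 241], [336, 234], [340, 232], [328, 216]], ((330.10455322265625, 224.4654541015625), (23.936870574951172, 66.03079986572266), 21.501432418823242))
red (74.5, [[184, 171], [200, 183], [189, 171], [202, 166]], ((192.3993377685547, 173.6057891845703), (17.292505264282227, 17.35092544555664), 6.709836959838867))
```

View pics/crops.png

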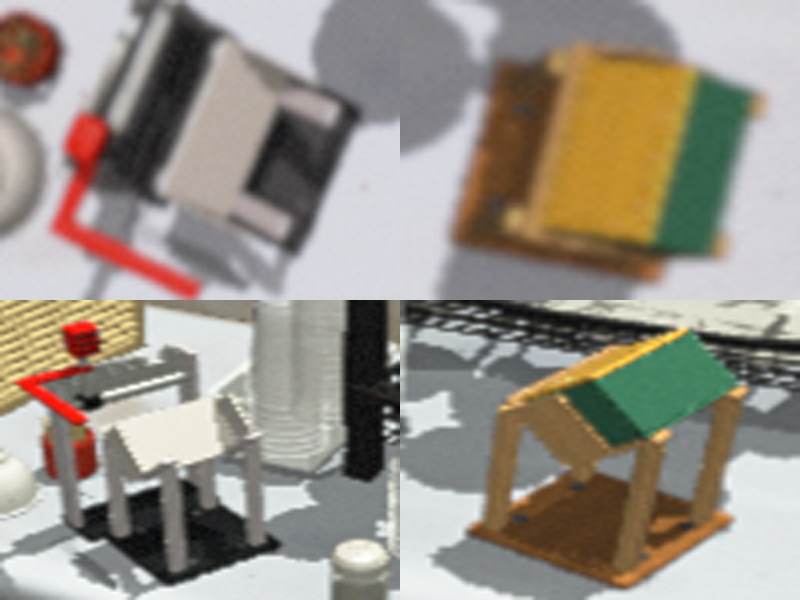

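```bash
python3 - <<'E'
from h import *
np.set_printoptions(precision=4,suppress=True)
T,S=manip.calibration("top"),manip.calibration("scene")
t=[(357.9,178.6),(351.8,214)]; s=[(353.8,198.5),(336.9,215.5)]
P=tri(T,t,S,s);print("ridge tri",P); Q=onz(T,t,.165);print("ridge z",Q,np.linalg.norm(Q[0]-Q[1]))
d=Q[0]-Q[1];print("tin y yaw",np.degrees(np.arctan2(d[1],d[0])))
print("knob",tri(T,[(167,201.5)],S,[(200,157.7)]),onz(T,[(167,201.5)],.212))
A=onz(T,[(145+65/4,170+222*.2333),(145+195/4,170+290*.2333)],.173);d=A[1]-A[0];print("arm",A,np.linalg.norm(d),np.degrees(np.arctan2(d[1],d[0])))
f=[(145+x/4,170+y*.2333) for x,y in [(355,105),(300,250)]];print("base front corners",onz(T,f,.01))
for n,p in dict(pepper=(272,218),cups=(274,172),tooth=(151,182),bowl=(139,209)).items(): print(n,onz(T,[p],{'pepper':.075,'cups':.177,'tooth':.066,'bowl':.05}[n]))
W=manip.calibration("wrist");s=manip.sense()
from scipy.spatial.transform import Rotation as R
Rt=R.from_quat(s['tool_rot']).as_matrix();M=W['cam_to_world'];print("wristcam in tool",Rt.T@M[:3,:3],Rt.T@(M[:3,3]-s['tcp_pos']),W['fx'])
E
```

```text
ridge tri [[ 0.5489 -0.3057  0.1611  0.0006]
 [ 0.4666 -0.2889  0.1547  0.0017]]
ridge z [[ 0.5487 -0.3051  0.165 ]
 [ 0.4667 -0.2873  0.165 ]] 0.08385560291222656
tin y yaw -12.218357848993305
knob [[0.504  0.1347 0.1969 0.0015]] [[0.5036 0.1312 0.212 ]]
arm [[0.4593 0.1523 0.173 ]
 [0.4214 0.0782 0.173 ]] 0.08322811280493127 -117.15229051813708
base front corners [[ 0.5286 -0.0089  0.01  ]
 [ 0.4391  0.0297  0.01  ]]
pepper [[ 0.4627 -0.1066  0.075 ]]
cups [[ 0.5675 -0.1094  0.177 ]]
tooth [[0.5621 0.2    0.066 ]]
bowl [[0.4944 0.235  0.05  ]]
wristcam in tool [[ 0.0002 -0.9501 -0.3118]
 [ 1.     -0.0002  0.0012]
 [-0.0012 -0.3118  0.9501]] [ 0.08   -0.     -0.1439] 331.3218022224636
```

```bash
cat >> h.py <<'E'
from scipy.spatial.transform import Rotation as R
def pose(phi,sig):  # tool rotation for cradle yaw phi(deg); sig=+1: tool y = up/away, -1: down/front
    p=np.radians(phi);x=np.array([np.cos(p),np.sin(p),0]);u=np.array([0,0,1.])
    z=(x-u)/2**.5;y=sig*(x+u)/2**.5; return np.c_[np.cross(y,z),y,z]
def rows(dst_p,dst_R,step=25,ang=6.5,cur=None):
    """rows from the sensed (or given) pose, straight line, constant turn; gives n, per-row travel (world shift, list) and rotation"""
    if cur is None:
        s=manip.sense();cur=(s['tcp_pos'],R.from_quat(s['tool_rot']).as_matrix())
    p0,R0=cur; rv=R.from_matrix(R0.T@dst_R).as_rotvec(); d=np.array(dst_p)-p0
    n=max(1,int(np.ceil(max(np.linalg.norm(d)/step*1e3/1000,np.degrees(np.linalg.norm(rv))/ang)))) if 0 else max(1,int(np.ceil(max(np.linalg.norm(d)*1e3/step,np.degrees(np.linalg.norm(rv))/ang))))
    out=[]
    for i in range(n):
        Ri=R0@R.from_rotvec(rv*i/n).as_matrix(); out.append((Ri.T@d/n*1e3).round(1).tolist())
    r=np.degrees(rv/n).round(2).tolist()
    print(n,"rows, rotation each",r); print(out if np.abs(rv).max()>.01 else out[0])
E
python3 - <<'E'
from h import *
np.set_printoptions(precision=2,suppress=True)
def wr(q1,q23,Rt,s):
    B=(R.from_euler('z',q1)*R.from_euler('y',q23)).as_matrix()
    M=B.T@Rt@R.from_euler('z',-90,degrees=True).as_matrix()
    a=R.from_matrix(M).as_euler('ZYZ'); return np.array([s*a[0],a[1],a[2]])
for nm,phi,q1s in(("stand",77.8,(-.6,-1)),("feeder",64.5,(-.2,-.6))):
  for sg in(1,-1):
    for q1 in q1s:
      print(nm,sg,q1,[wr(q1,q23,pose(phi,sg if nm=="stand" else sg),1) for q23 in(1.8,2.2)])
s=manip.sense();R0=R.from_quat(s['tool_rot']).as_matrix()
rows([.137,.609,.38],R0)
rows([.44,.07,.38],R0,cur=(np.array([.137,.609,.38]),R0))
E
```

```text
stand 1 -0.6 [array([ 0.72,  1.67, -2.01]), array([ 0.73,  1.37, -2.27])]
stand 1 -1 [array([ 0.56,  1.9 , -2.33]), array([ 0.52,  1.56, -2.53])]
stand -1 -0.6 [array([0.72, 1.67, 1.13]), array([0.73, 1.37, 0.87])]
stand -1 -1 [array([0.56, 1.9 , 0.81]), array([0.52, 1.56, 0.61])]
feeder 1 -0.2 [array([ 0.81,  1.24, -1.56]), array([ 0.97,  0.98, -1.91])]
feeder 1 -0.6 [array([ 0.77,  1.52, -1.84]), array([ 0.83,  1.24, -2.13])]
feeder -1 -0.2 [array([0.81, 1.24, 1.58]), array([0.97, 0.98, 1.23])]
feeder -1 -0.6 [array([0.77, 1.52, 1.3 ]), array([0.83, 1.24, 1.01])]
6 rows, rotation each [0.0, 0.0, 0.0]
[-0.1, -0.1, -24.9]
25 rows, rotation each [0.0, 0.0, 0.0]
[-16.5, -18.4, 0.0]
```

```bash
python3 - <<'E'
from h import *
T,S=manip.calibration("top"),manip.calibration("scene")
print("rack right post foot",onz(S,[(622/1.5625,365/1.5625)],0.), "tri top-of-shelf-end",tri(T,[(605/1.5625,218/1.5625)],S,[(632/1.5625,285/1.5625)]))
print(onz(T,[(360/1.5625,222/1.5625)],0.),onz(S,[(424/1.5625,312/1.5625)],0.))
E
```

```text
rack right post foot [[ 0.6774298  -0.42156582  0.        ]] tri top-of-shelf-end [[ 0.64237285 -0.39260596  0.17900398  0.03796732]]
[[ 0.67297999 -0.00231896  0.        ]] [[ 0.67210315 -0.01243324  0.        ]]
```

Emit:
{"name": "send_rows", "arguments": {
  "motion": [
    {"gripper": 85,"travel": [0,0,-25]},
    {"travel": [0,0,-25]},
    {"travel": [0,0,-25]},
    {"travel": [0,0,-25]},
    {"travel": [0,0,-25]},
    {"travel": [0,0,-25]},
    {"travel": [-16.5,-18.4,0]},
    {"travel": [-16.5,-18.4,0]},
    {"travel": [-16.5,-18.4,0]},
    {"travel": [-16.5,-18.4,0]},
    {"travel": [-16.5,-18.4,0]},
    {"travel": [-16.5,-18.4,0]}
  ]
}}

```text
validation failed for argument at $.mo...
```

Emit:
{"name": "send_rows", "arguments": {
  "motion": [
    {"travel": [-16.5,-18.4,0]},
    {"travel": [-16.5,-18.4,0]},
    {"travel": [-16.5,-18.4,0]},
    {"travel": [-16.5,-18.4,0]},
    {"travel": [-16.5,-18.4,0]},
    {"travel": [-16.5,-18.4,0]},
    {"travel": [-16.5,-18.4,0]},
    {"travel": [-16.5,-18.4,0]},
    {"travel": [-16.5,-18.4,0]},
    {"travel": [-16.5,-18.4,0]},
    {"travel": [-16.5,-18.4,0]},
    {"travel": [-16.5,-18.4,0]}
  ]
}}

```text
validation failed for argument at $.mo...
```

Emit:
{"name": "send_rows", "arguments": {
  "motion": [
    {"travel": [-16.5,-18.4,0]},
    {"travel": [-16.5,-18.4,0]},
    {"travel": [-16.5,-18.4,0]},
    {"travel": [-16.5,-18.4,0]},
    {"travel": [-16.5,-18.4,0]},
    {"travel": [-16.5,-18.4,0]},
    {"travel": [-16.5,-18.4,0]},
    {"travel": [0,0,0]}
  ]
}}

```text
validation failed for argument at $.mo...
```

Emit:
{"name": "send_rows", "arguments": {
  "motion": [
    {"gripper": 85,"travel": [0,0,-37.5],"rotation": [0,0,0]},
    {"gripper": 85,"travel": [0,0,-37.5],"rotation": [0,0,0]},
    {"gripper": 85,"travel": [0,0,-37.5],"rotation": [0,0,0]},
    {"gripper": 85,"travel": [0,0,-37.5],"rotation": [0,0,0]},
    {"gripper": 85,"travel": [-20.6,-23,0],"rotation": [0,0,0]},
    {"gripper": 85,"travel": [-20.6,-23,0],"rotation": [0,0,0]},
    {"gripper": 85,"travel": [-20.6,-23,0],"rotation": [0,0,0]},
    {"gripper": 85,"travel": [-20.6,-23,0],"rotation": [0,0,0]},
    {"gripper": 85,"travel": [-20.6,-23,0],"rotation": [0,0,0]},
    {"gripper": 85,"travel": [-20.6,-23,0],"rotation": [0,0,0]},
    {"gripper": 85,"travel": [-20.6,-23,0],"rotation": [0,0,0]},
    {"gripper": 85,"travel": [-20.6,-23,0],"rotation": [0,0,0]}
  ]
}}

```text
t: 1.1
tcp_pos: [0.2575, 0.3926, 0.3809]
tool_rot: [0.11, 0.994, -0.0, -0.0]
force: [-0.5, 0.8, -0.2]
finger_gap: 0.995
```

Emit:
{"name": "send_rows", "arguments": {
  "motion": [
    {"gripper": 85,"travel": [-20.6,-23,0],"rotation": [0,0,0]},
    {"gripper": 85,"travel": [-20.6,-23,0],"rotation": [0,0,0]},
    {"gripper": 85,"travel": [-20.6,-23,0],"rotation": [0,0,0]},
    {"gripper": 85,"travel": [-20.6,-23,0],"rotation": [0,0,0]},
    {"gripper": 85,"travel": [-20.6,-23,0],"rotation": [0,0,0]},
    {"gripper": 85,"travel": [-20.6,-23,0],"rotation": [0,0,0]},
    {"gripper": 85,"travel": [-20.6,-23,0],"rotation": [0,0,0]},
    {"gripper": 85,"travel": [-20.6,-23,0],"rotation": [0,0,0]},
    {"gripper": 85,"travel": [-20.6,-23,0],"rotation": [0,0,0]},
    {"gripper": 85,"travel": [-20.6,-23,0],"rotation": [0,0,0]},
    {"gripper": 85,"travel": [-20.6,-23,0],"rotation": [0,0,0]},
    {"gripper": 85,"travel": [-20.6,-23,0],"rotation": [0,0,0]}
  ]
}}

```text
t: 2.1
tcp_pos: [0.4382, 0.0693, 0.381]
tool_rot: [0.11, 0.994, 0.0, -0.0]
force: [-0.5, -0.0, 0.3]
finger_gap: 0.996
```

Emit:
{"name": "send_rows", "arguments": {
  "motion": [
    {"gripper": 85,"travel": [0,0,0],"rotation": [0,0,0]},
    {"gripper": 85,"travel": [0,0,0],"rotation": [0,0,0]}
  ]
}}

```text
t: 2.27
tcp_pos: [0.4384, 0.0696, 0.3807]
tool_rot: [0.112, 0.994, 0.0, -0.001]
force: [-0.8, 0.8, -0.6]
finger_gap: 0.998
```

```bash
python3 - <<'E'
from h import *
s=manip.sense();print(s['q'],s['tcp_pos'],s['tool_rot'])
np.save("pics/w1cal.npy",manip.calibration("wrist"),allow_pickle=True)
im=manip.snapshot("wrist");np.save("pics/w1.npy",im);cv2.imwrite("pics/w1.png",cv2.resize(im[:,:,::-1],(768,576),interpolation=2))
E
```

```text
[-9.54371169e-02  1.10189223e-01  1.63736668e+00  2.95446050e-04
  1.39560099e+00 -1.44219556e+00] [0.43835962 0.06963088 0.38073542] [ 1.11810480e-01  9.93729231e-01  1.32453259e-04 -7.84420236e-04]
```

View pics/w1.png

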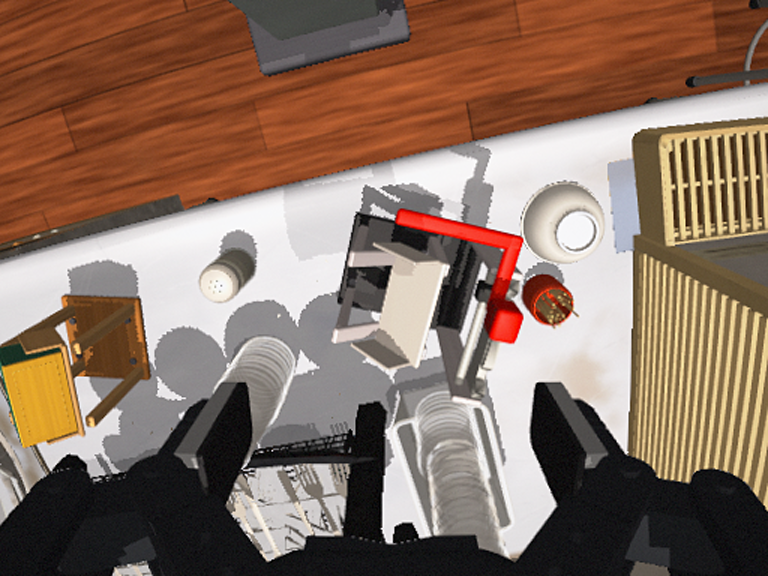

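The wrist view shows the feeder clearly. The arm runs from (400,217) to a corner at (520,243), the knob is at about (505,318), and the plate's corners are at (445,265) and (407,370).

```bash
python3 - <<'E'
from h import *
np.set_printoptions(precision=4,suppress=True)
C=np.load("pics/w1cal.npy",allow_pickle=True).item();im=np.load("pics/w1.npy")
r=mask(im,0,6,170,100)|mask(im,174,180,170,100)
def fit(x0,x1,y0,y1):
    m=np.zeros_like(r);m[y0:y1,x0:x1]=r[y0:y1,x0:x1];q=cv2.minAreaRect(cv2.findNonZero(m));return q,cv2.boxPoints(q)
q,b=fit(260,335,130,170);print("long",q)
# centreline by column means
cols=np.arange(272,330,4);c=np.array([(x,np.nonzero(r[130:172,x])[0].mean()+130) for x in cols])
P=onz(C,c,.178);v=cv2.fitLine(P[:,:2].astype(np.float32),2,0,.01,.01).ravel();print("arm dir",np.degrees(np.arctan2(v[1],v[0])),v[2:])
print("arm pts",onz(C,[(266,145),(346,161)],.178))
m=np.zeros_like(r);m[196:232,318:352]=r[196:232,318:352]
print("knob bbox",cv2.boundingRect(m))
print("knob top c", onz(C,[(337,207)],.216))
phi=63
for phi in(62,63,64,65,66):
    p=np.radians(phi);x=np.array([np.cos(p),np.sin(p)]);y=np.array([-x[1],x[0]])
    K=onz(C,[(337,207)],.216)[0,:2];print(phi,"origin from knob",K-.076*x-.035*y)
print("base front-left corner",onz(C,[(357/1.5,213/1.5),(338/1.5,303/1.5)],.012))
cv2.imwrite("pics/w1c.png",cv2.resize(im[130:260,215:360],(725,650)[:2],interpolation=2)[:600,:,::-1])
E
```

```text
long ((299.41290283203125, 151.71066284179688), (72.92943572998047, 11.093070030212402), 12.99461555480957)
arm dir 64.0873 [0.4355 0.114 ]
arm pts [[0.4203 0.0804 0.178 ]
 [0.456  0.1606 0.178 ]]
knob bbox (326, 196, 23, 33)
knob top c [[0.4901 0.1369 0.216 ]]
62 origin from knob [0.4853 0.0533]
63 origin from knob [0.4868 0.0533]
64 origin from knob [0.4882 0.0532]
65 origin from knob [0.4897 0.0532]
66 origin from knob [0.4911 0.0532]
base front-left corner [[ 0.4345  0.0356  0.012 ]
 [ 0.5259 -0.0086  0.012 ]]
```

View pics/w1c.png

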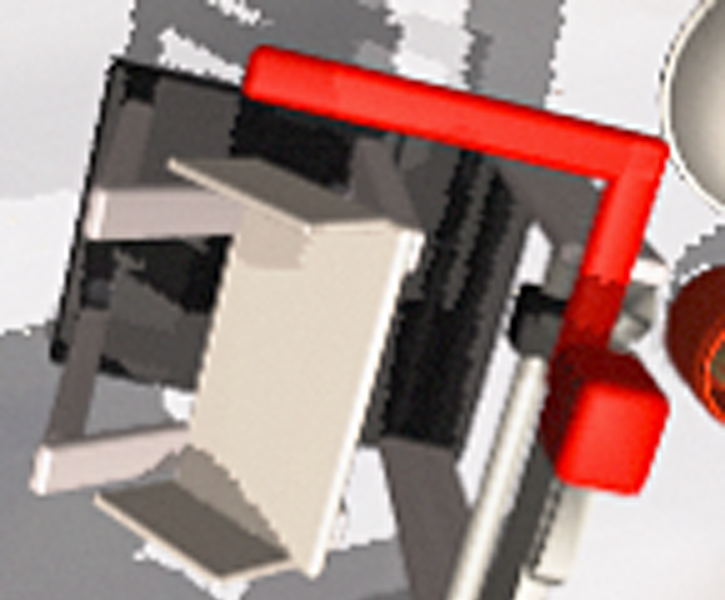

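```bash
python3 - <<'E'
from h import *
np.set_printoptions(precision=4,suppress=True)
C=np.load("pics/w1cal.npy",allow_pickle=True).item()
f=lambda *p:[(215+x/5,130+y/5) for x,y in p]
K=onz(C,f((613,440)),.216)[0,:2];print("knob",K)
for phi in(63,64,65,66):
    p=np.radians(phi);x=np.array([np.cos(p),np.sin(p)]);y=np.array([-x[1],x[0]]);print(phi,K-.076*x-.035*y)
for n,pts,z in(("base",((113,60),(55,360)),.01),("plate",((418,235),(318,575)),.15),("rails",((92,215),(40,470)),.16)):
    Q=onz(C,f(*pts),z);d=Q[1]-Q[0];print(n,Q[:,:2].ravel(),np.linalg.norm(d),np.degrees(np.arctan2(d[1],d[0]))+90, Q.mean(0))
E
```

```text
knob [0.502  0.1357]
63 [0.4987 0.0521]
64 [0.5001 0.052 ]
65 [0.5016 0.052 ]
66 [0.5031 0.052 ]
base [ 0.4347  0.0348  0.5268 -0.0079] 0.10150494333573438 65.11686030485937 [0.4807 0.0135 0.01  ]
plate [0.4704 0.1089 0.5518 0.0679] 0.09116463748386144 63.25734672954957 [0.5111 0.0884 0.15  ]
rails [0.4464 0.0369 0.5046 0.0092] 0.0644610557314223 64.56622830790451 [0.4755 0.0231 0.16  ]
```

```bash
cat >> h.py <<'E'
def seq(wp,cur=None):
    """wp: list of (pos, Rot, n) ; Rot None=keep, or number = turn about tool z (deg). Prints rows rounded."""
    s=manip.sense()
    p,Rc=(s['tcp_pos'],R.from_quat(s['tool_rot']).as_matrix()) if cur is None else cur
    for dst,Rd,n in wp:
        if Rd is None: rv=np.zeros(3)
        elif np.isscalar(Rd): rv=np.array([0,0,np.radians(Rd)])
        else: rv=R.from_matrix(Rc.T@Rd).as_rotvec()
        d=(np.array(dst)-p)/n; r=np.degrees(rv/n).round(2)
        print("n",n,"rot",r.tolist())
        for i in range(n):
            t=(Rc.T@d*1e3).round(1)
            if i==0 or np.any(rv): print(t.tolist(),end=' ')
            Rc=Rc@R.from_rotvec(np.radians(r)).as_matrix()
        print(); p=np.array(dst)
E
python3 - <<'E'
from h import *
seq([([.484,-.407,.38],179.2,26),([.484,-.407,.243],pose(77.8,-1),8)])
E
```

```text
n 26 rot [0.0, 0.0, 6.89]
[-5.8, -17.5, 0.0] [-7.8, -16.7, 0.0] [-9.8, -15.6, 0.0] [-11.6, -14.4, 0.0] [-13.2, -12.9, 0.0] [-14.7, -11.2, 0.0] [-15.9, -9.3, 0.0] [-16.9, -7.4, 0.0] [-17.7, -5.3, 0.0] [-18.2, -3.1, 0.0] [-18.4, -0.9, 0.0] [-18.4, 1.3, 0.0] [-18.1, 3.5, 0.0] [-17.6, 5.7, 0.0] [-16.8, 7.7, 0.0] [-15.7, 9.7, 0.0] [-14.4, 11.5, 0.0] [-13.0, 13.1, 0.0] [-11.3, 14.6, 0.0] [-9.5, 15.8, 0.0] [-7.5, 16.9, 0.0] [-5.4, 17.6, 0.0] [-3.2, 18.2, 0.0] [-1.0, 18.4, 0.0] [1.2, 18.4, 0.0] [3.4, 18.1, 0.0] 
n 8 rot [5.62, 0.03, 0.03]
[0.0, 0.0, 17.1] [0.0, 1.7, 17.0] [0.0, 3.3, 16.8] [0.0, 5.0, 16.4] [0.0, 6.6, 15.8] [0.0, 8.1, 15.1] [-0.0, 9.5, 14.2] [-0.0, 10.9, 13.2]
```

Emit:
{"name": "send_rows", "arguments": {
  "motion": [
    {"gripper": 85,"travel": [-5.8,-17.5,0],"rotation": [0,0,6.89]},
    {"gripper": 85,"travel": [-7.8,-16.7,0],"rotation": [0,0,6.89]},
    {"gripper": 85,"travel": [-9.8,-15.6,0],"rotation": [0,0,6.89]},
    {"gripper": 85,"travel": [-11.6,-14.4,0],"rotation": [0,0,6.89]},
    {"gripper": 85,"travel": [-13.2,-12.9,0],"rotation": [0,0,6.89]},
    {"gripper": 85,"travel": [-14.7,-11.2,0],"rotation": [0,0,6.89]},
    {"gripper": 85,"travel": [-15.9,-9.3,0],"rotation": [0,0,6.89]},
    {"gripper": 85,"travel": [-16.9,-7.4,0],"rotation": [0,0,6.89]},
    {"gripper": 85,"travel": [-17.7,-5.3,0],"rotation": [0,0,6.89]},
    {"gripper": 85,"travel": [-18.2,-3.1,0],"rotation": [0,0,6.89]},
    {"gripper": 85,"travel": [-18.4,-0.9,0],"rotation": [0,0,6.89]},
    {"gripper": 85,"travel": [-18.4,1.3,0],"rotation": [0,0,6.89]}
  ]
}}

```text
t: 3.32
tcp_pos: [0.4594, -0.1485, 0.3812]
tool_rot: [0.74, 0.672, 0.0, -0.0]
force: [0.5, -0.8, 0.3]
finger_gap: 0.994
```

Emit:
{"name": "send_rows", "arguments": {
  "motion": [
    {"gripper": 85,"travel": [-18.1,3.5,0],"rotation": [0,0,6.89]},
    {"gripper": 85,"travel": [-17.6,5.7,0],"rotation": [0,0,6.89]},
    {"gripper": 85,"travel": [-16.8,7.7,0],"rotation": [0,0,6.89]},
    {"gripper": 85,"travel": [-15.7,9.7,0],"rotation": [0,0,6.89]},
    {"gripper": 85,"travel": [-14.4,11.5,0],"rotation": [0,0,6.89]},
    {"gripper": 85,"travel": [-13,13.1,0],"rotation": [0,0,6.89]},
    {"gripper": 85,"travel": [-11.3,14.6,0],"rotation": [0,0,6.89]},
    {"gripper": 85,"travel": [-9.5,15.8,0],"rotation": [0,0,6.89]},
    {"gripper": 85,"travel": [-7.5,16.9,0],"rotation": [0,0,6.89]},
    {"gripper": 85,"travel": [-5.4,17.6,0],"rotation": [0,0,6.89]},
    {"gripper": 85,"travel": [-3.2,18.2,0],"rotation": [0,0,6.89]},
    {"gripper": 85,"travel": [-1,18.4,0],"rotation": [0,0,6.89]}
  ]
}}

```text
t: 4.32
tcp_pos: [0.482, -0.3687, 0.3812]
tool_rot: [1.0, 0.016, -0.0, -0.001]
force: [0.6, -0.8, 0.2]
finger_gap: 0.992
```

Emit:
{"name": "send_rows", "arguments": {
  "motion": [
    {"gripper": 85,"travel": [1.2,18.4,0],"rotation": [0,0,6.89]},
    {"gripper": 85,"travel": [3.4,18.1,0],"rotation": [0,0,6.89]},
    {"gripper": 85,"travel": [0,0,17.1],"rotation": [5.62,0,0]},
    {"gripper": 85,"travel": [0,1.7,17],"rotation": [5.62,0,0]},
    {"gripper": 85,"travel": [0,3.3,16.8],"rotation": [5.62,0,0]},
    {"gripper": 85,"travel": [0,5,16.4],"rotation": [5.62,0,0]},
    {"gripper": 85,"travel": [0,6.6,15.8],"rotation": [5.62,0,0]},
    {"gripper": 85,"travel": [0,8.1,15.1],"rotation": [5.62,0,0]},
    {"gripper": 85,"travel": [0,9.5,14.2],"rotation": [5.62,0,0]},
    {"gripper": 85,"travel": [0,10.9,13.2],"rotation": [5.62,0,0]},
    {"gripper": 85,"travel": [0,0,0],"rotation": [0,0,0]},
    {"gripper": 85,"travel": [0,0,0],"rotation": [0,0,0]}
  ]
}}

```text
t: 5.32
tcp_pos: [0.4849, -0.4054, 0.2418]
tool_rot: [0.918, -0.095, 0.037, -0.382]
force: [-0.0, 0.6, 0.6]
finger_gap: 0.992
```

```bash
python3 - <<'E'
from h import *
s=manip.sense();print(s['q'],s['tcp_pos'],s['tool_rot']);print((R.from_quat(s['tool_rot']).as_matrix().T@pose(77.8,-1)).round(3))
np.save("pics/w2cal.npy",manip.calibration("wrist"),allow_pickle=True)
im=manip.snapshot("wrist");np.save("pics/w2.npy",im);cv2.imwrite("pics/w2.png",cv2.resize(im[:,:,::-1],(768,576),interpolation=2))
E
```

```text
[-1.091505    0.78623047  1.12603609  0.4836489   1.85840791  0.67230753] [ 0.48489888 -0.40541947  0.24179689] [ 0.91835118 -0.09538276  0.03723069 -0.38229191]
[[ 1.    -0.002  0.009]
 [ 0.002  1.     0.003]
 [-0.009 -0.003  1.   ]]
```

View pics/w2.png

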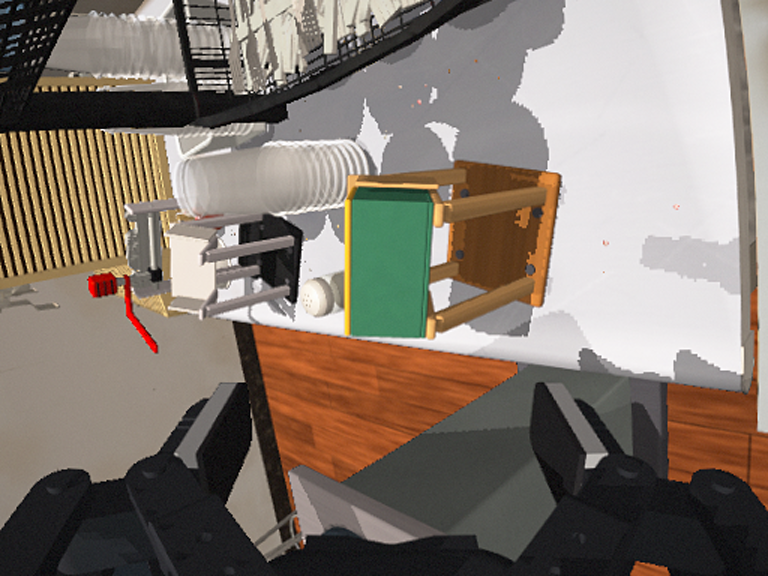

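The green -x face of the tin has corners at about (353,199), (428,203), (431,337) and (350,336), with the brass lid strip at its left.

```bash
python3 - <<'E'
from h import *
np.set_printoptions(precision=4,suppress=True)
C=np.load("pics/w2cal.npy",allow_pickle=True).item();im=np.load("pics/w2.npy")
hsv=cv2.cvtColor(im,cv2.COLOR_RGB2HSV);g=mask(im,60,90)
vals=hsv[...,2][g>0];vm=np.median(vals);print("median V",vm)
b=((g>0)&(hsv[...,2]>.85*vm)).astype(np.uint8)*255;b=cv2.morphologyEx(b,cv2.MORPH_OPEN,np.ones((3,3)))
print(quad(b));print(quad(g))
t=pose(77.8,-1);xt=t[:,2];zt=-t[:,1];yt=-t[:,0]
C0=np.array([.508,-.296,.13])
px=np.array([(353,199),(428,203),(431,337),(350,336)])/1.5
o,d=ray(C,px)
P=o+d*(((C0-.025*xt-o)@xt)/(d@xt))[:,None]
L=(P-C0)@np.c_[xt,yt,zt]*1e3;print("corners in tin frame (x,y,z mm)",L)
E
```

```text
median V 135.0
(4207.0, [[235, 133], [234, 222], [279, 224], [281, 184], [285, 185], [282, 182], [284, 135]], ((259.615478515625, 178.61012268066406), (51.009803771972656, 90.43360137939453), 1.123302698135376))
(4899.5, [[239, 125], [235, 133], [234, 222], [282, 224], [288, 135], [284, 127]], ((260.2572937011719, 174.5244140625), (53.165889739990234, 98.4004135131836), 1.8476102352142334))
corners in tin frame (x,y,z mm) [[-25.     -41.6002  22.44  ]
 [-25.     -39.5229 -19.1571]
 [-25.      41.4793 -23.1201]
 [-25.      41.0497  25.9684]]
```

```bash
python3 - <<'E'
from h import *
from scipy.optimize import least_squares
np.set_printoptions(precision=4,suppress=True)
C=np.load("pics/w2cal.npy",allow_pickle=True).item();T=manip.calibration("top")
def proj(C,P):
    M=np.linalg.inv(C['cam_to_world']);K=np.array([[C['fx'],0,C['cx']],[0,C['fy'],C['cy']],[0,0,1]])
    return cv2.projectPoints(P,cv2.Rodrigues(M[:3,:3])[0],M[:3,3],K,np.array([C['k1'],0,0,0]))[0][:,0]
px=np.array([(235,133),(285,135.5),(286,224.5),(233.5,222.5)])
# note right-bottom from the picture (431,337)/1.5
px[2]=(284.5,224.5)
L=np.array([[-.025,-.042,.021],[-.025,-.042,-.025],[-.025,.042,-.025],[-.025,.042,.021]])
def tin(v,L):
    t=pose(v[2],-1);return np.array([v[0],v[1],.13])+L@np.c_[t[:,2],-t[:,0],-t[:,1]].T
tp=np.array([(357.9,178.6),(351.8,214)]);Lr=np.array([[-.025,-.042,.025],[-.025,.042,.025]])
f=lambda v:(proj(C,tin(v,L))-px).ravel()
g=lambda v:np.r_[f(v),(proj(T,tin(v,Lr))-tp).ravel()]
for h in(f,g):
    r=least_squares(h,[.508,-.296,77.8],x_scale=[.01,.01,1]);print(r.x,r.fun)
E
```

```text
[ 0.5082 -0.2895 76.3214] [-2.0361  0.0028  2.5256 -1.3162 -1.331   0.3554  0.0214  1.3084]
[ 0.5082 -0.2904 76.4631] [-1.4797 -0.1138  3.1924 -1.5221 -0.5633  0.4047  0.6748  1.4364 -2.0496
 -0.1187 -2.8978 -0.2137]
```

```bash
python3 - <<'E'
from h import *
seq([([.504,-.309,.1477],pose(77,-1),6)])
E
```

```text
n 6 rot [0.01, 0.16, 0.15]
[-0.3, -0.2, 23.0] [-0.3, -0.2, 23.0] [-0.4, -0.2, 23.0] [-0.5, -0.2, 23.0] [-0.5, -0.2, 23.0] [-0.6, -0.2, 23.0]
```

Emit:
{"name": "send_rows", "arguments": {
  "motion": [
    {"gripper": 85,"travel": [-0.4,-0.2,23],"rotation": [0,0.16,0.15]},
    {"gripper": 85,"travel": [-0.4,-0.2,23],"rotation": [0,0.16,0.15]},
    {"gripper": 85,"travel": [-0.4,-0.2,23],"rotation": [0,0.16,0.15]},
    {"gripper": 85,"travel": [-0.4,-0.2,23],"rotation": [0,0.16,0.15]},
    {"gripper": 85,"travel": [-0.5,-0.2,23],"rotation": [0,0.16,0.15]},
    {"gripper": 85,"travel": [-0.5,-0.2,23],"rotation": [0,0.16,0.15]},
    {"gripper": 85,"travel": [0,0,0],"rotation": [0,0,0]}
  ]
}}

```text
t: 5.95
tcp_pos: [0.504, -0.3052, 0.1491]
tool_rot: [0.918, -0.103, 0.042, -0.38]
force: [-0.3, 1.7, 0.3]
finger_gap: 0.998
```

```bash
python3 - <<'E'
from h import *
s=manip.sense();print(s['q'],s['tcp_pos'],s['force']);print((R.from_quat(s['tool_rot']).as_matrix().T@pose(77,-1)).round(3))
np.save("pics/w3cal.npy",manip.calibration("wrist"),allow_pickle=True)
im=manip.snapshot("wrist");np.save("pics/w3.npy",im);cv2.imwrite("pics/w3.png",cv2.resize(im[:,:,::-1],(768,576),interpolation=2))
E
```

```text
[-1.00193933  0.80765467  1.38769192  0.52707802  1.56005795  0.61591658] [ 0.50400196 -0.30518877  0.14914681] [-0.28440441  1.65120027  0.26266326]
[[ 1.    -0.002  0.003]
 [ 0.002  1.    -0.   ]
 [-0.003  0.     1.   ]]
```

View pics/w3.png

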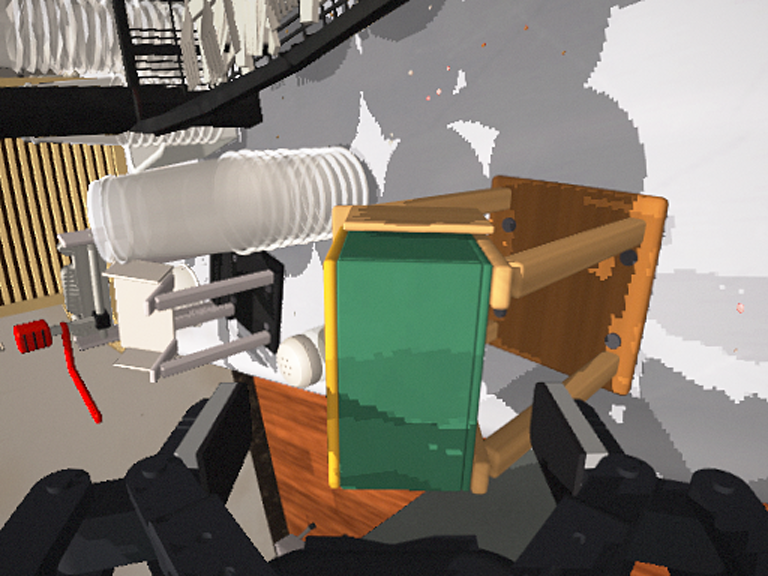

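```bash
python3 - <<'E'
from h import *
np.set_printoptions(precision=4,suppress=True)
C=np.load("pics/w3cal.npy",allow_pickle=True).item();print(C['cx'],C['cy'])
s=manip.sense();Rt=R.from_quat(s['tool_rot']).as_matrix();p=s['tcp_pos']
px=np.array([(325,260),(491,265),(478,490),(328,488)])/1.5
o,d=ray(C,px)
for dep in(-.01,-.005,0.,.005,.01):   # face plane at this tool z rel. TCP
    P=o+d*((p+dep*Rt[:,2]-o)@Rt[:,2]/(d@Rt[:,2]))[:,None]
    L=(P-p)@Rt*1e3
    print(dep,"width",L[1,1]-L[0,1],L[2,1]-L[3,1],"len",L[:2,0].mean()-L[2:,0].mean(),"mid",L[:,:2].mean(0),"roll",np.degrees(np.arctan2(L[:2,1].mean()-L[2:,1].mean(),84)))
E
```

```text
260.2682203854089 193.24018693232262
-0.01 width 45.43119503455162 49.0510611193813 len 76.44113432230155 mid [5.5754 2.5162] roll 0.5054121506370782
-0.005 width 47.16440295457976 50.92236755438127 len 79.35737677030636 mid [2.7679 2.6706] roll 0.5246926531159085
0.0 width 48.89761087460786 52.7936739893812 len 82.27361921831121 mid [-0.0396  2.825 ] roll 0.5439730367620451
0.005 width 50.63081879463597 54.66498042438117 len 85.18986166631603 mid [-2.8471  2.9794] roll 0.5632532972101781
0.01 width 52.36402671466411 56.536286859381164 len 88.10610411432097 mid [-5.6546  3.1337] roll 0.582533430095115
```

The tin is about 26.5 mm ahead of the TCP and 2.8 mm off along tool y. Its height works out at 0.128 m against the expected 0.130 m. I'll advance and pinch.

Emit:
{"name": "send_rows", "arguments": {
  "motion": [
    {"gripper": 85,"travel": [-0.8,2.8,0],"rotation": [0,0,0]},
    {"gripper": 85,"travel": [0,0,11],"rotation": [0,0,0]},
    {"gripper": 85,"travel": [0,0,11],"rotation": [0,0,0]},
    {"gripper": 85,"travel": [0,0,11],"rotation": [0,0,0]},
    {"gripper": 85,"travel": [0,0,11],"rotation": [0,0,0]},
    {"gripper": 85,"travel": [0,0,0],"rotation": [0,0,0]},
    {"gripper": 85,"travel": [0,0,0],"rotation": [0,0,0]}
  ]
}}

```text
t: 6.58
tcp_pos: [0.5091, -0.2806, 0.1137]
tool_rot: [0.918, -0.105, 0.043, -0.381]
force: [-0.2, -0.5, 0.4]
finger_gap: 0.996
```

Emit:
{"name": "send_rows", "arguments": {
  "newtons": 50,
  "motion": [
    {"gripper": 65,"travel": [0,0,0],"rotation": [0,0,0]},
    {"gripper": 60,"travel": [0,0,0],"rotation": [0,0,0]},
    {"gripper": 56,"travel": [0,0,0],"rotation": [0,0,0]},
    {"gripper": 52,"travel": [0,0,0],"rotation": [0,0,0]},
    {"gripper": 48,"travel": [0,0,0],"rotation": [0,0,0]},
    {"gripper": 40,"travel": [0,0,0],"rotation": [0,0,0]},
    {"gripper": 30,"travel": [0,0,0],"rotation": [0,0,0]},
    {"gripper": 30,"travel": [0,0,0],"rotation": [0,0,0]},
    {"gripper": 30,"travel": [0,0,0],"rotation": [0,0,0]}
  ]
}}

```text
t: 7.33
tcp_pos: [0.5101, -0.2802, 0.1182]
tool_rot: [0.917, -0.105, 0.045, -0.383]
force: [1.1, 2.6, 11.4]
finger_gap: 0.583
```

```bash
python3 - <<'E'
from h import *
s=manip.sense();print(s['t'],s['q'],s['tcp_pos'],s['force'],s['ft_torque'],s['finger_gap']*85.4)
im=manip.snapshot("wrist");cv2.imwrite("pics/w4.png",im[:,:,::-1])
E
```

```text
7.3333 [-0.97714655  0.83767443  1.43937992  0.55248456  1.48202301  0.59288056] [ 0.51013087 -0.28022248  0.11820885] [ 1.07754265  2.58973921 11.42673427] [ 1.38254144 -0.02772093 -0.16971742] 49.821350865366654
```

View pics/w4.png

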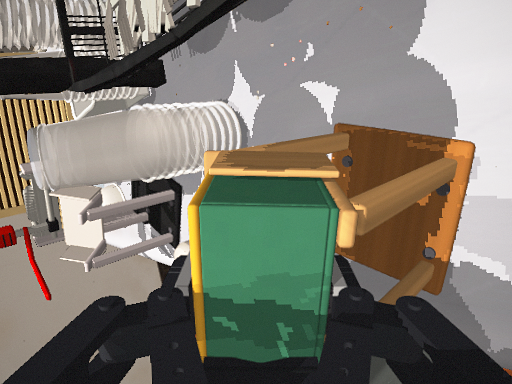

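The grip closed at 49.8 mm, which matches a shut tin. I'll lift it straight up.

Emit:
{"name": "send_rows", "arguments": {
  "newtons": 70,
  "motion": [
    {"gripper": 30,"travel": [0,0,0],"rotation": [0,0,0]},
    {"gripper": 30,"travel": [0,-5,-5],"rotation": [0,0,0]},
    {"gripper": 30,"travel": [0,-10,-10],"rotation": [0,0,0]},
    {"gripper": 30,"travel": [0,-15,-15],"rotation": [0,0,0]},
    {"gripper": 30,"travel": [0,-18,-18],"rotation": [0,0,0]},
    {"gripper": 30,"travel": [0,-18,-18],"rotation": [0,0,0]},
    {"gripper": 30,"travel": [0,-18,-18],"rotation": [0,0,0]},
    {"gripper": 30,"travel": [0,-18,-18],"rotation": [0,0,0]},
    {"gripper": 30,"travel": [0,-18,-18],"rotation": [0,0,0]},
    {"gripper": 30,"travel": [0,-18,-18],"rotation": [0,0,0]},
    {"gripper": 30,"travel": [0,-18,-18],"rotation": [0,0,0]},
    {"gripper": 30,"travel": [0,-18,-18],"rotation": [0,0,0]}
  ]
}}

```text
t: 8.38
tcp_pos: [0.5087, -0.2817, 0.3621]
tool_rot: [0.918, -0.106, 0.044, -0.379]
force: [0.6, -0.2, -3.2]
finger_gap: 0.574
```

```bash
python3 - <<'E'
from h import *
s=manip.sense();print(s['t'],s['q'],s['tcp_pos'],s['force'],s['finger_gap']*85.4)
Rc=R.from_quat(s['tool_rot']).as_matrix()
p=[.505,.062,s['tcp_pos'][2]]
R2=Rc@R.from_euler('z',-6.67*27,degrees=True).as_matrix()
seq([(p,-6.67*27,27),(p,pose(64.3,1),3)])
E
```

```text
8.3833 [-0.97763237  0.54857446  1.26084261  0.57228694  1.87389866  0.84193618] [ 0.50871859 -0.28169202  0.36209417] [ 0.64507557 -0.19862429 -3.15718629] 48.989745689807314
n 27 rot [0.0, 0.0, -6.67]
[-3.0, -8.8, 8.7] [-2.0, -9.1, 8.7] [-0.9, -9.2, 8.7] [0.2, -9.3, 8.7] [1.2, -9.2, 8.7] [2.3, -9.0, 8.7] [3.3, -8.7, 8.7] [4.3, -8.2, 8.7] [5.2, -7.7, 8.7] [6.1, -7.0, 8.7] [6.9, -6.2, 8.7] [7.5, -5.4, 8.7] [8.1, -4.5, 8.7] [8.6, -3.5, 8.7] [8.9, -2.5, 8.7] [9.2, -1.4, 8.7] [9.3, -0.4, 8.7] [9.2, 0.7, 8.7] [9.1, 1.8, 8.7] [8.8, 2.8, 8.7] [8.5, 3.8, 8.7] [7.9, 4.8, 8.7] [7.3, 5.7, 8.7] [6.6, 6.5, 8.7] [5.8, 7.2, 8.7] [5.0, 7.8, 8.7] [4.0, 8.4, 8.7] 
n 3 rot [-0.05, -2.95, 3.0]
[0.0, 0.0, 0.0] [0.0, 0.0, 0.0] [0.0, 0.0, 0.0]
```

Emit:
{"name": "send_rows", "arguments": {
  "motion": [
    {"gripper": 30,"travel": [-3,-8.8,8.7],"rotation": [0,0,-6.67]},
    {"gripper": 30,"travel": [-2,-9.1,8.7],"rotation": [0,0,-6.67]},
    {"gripper": 30,"travel": [-0.9,-9.2,8.7],"rotation": [0,0,-6.67]},
    {"gripper": 30,"travel": [0.2,-9.3,8.7],"rotation": [0,0,-6.67]},
    {"gripper": 30,"travel": [1.2,-9.2,8.7],"rotation": [0,0,-6.67]},
    {"gripper": 30,"travel": [2.3,-9,8.7],"rotation": [0,0,-6.67]},
    {"gripper": 30,"travel": [3.3,-8.7,8.7],"rotation": [0,0,-6.67]},
    {"gripper": 30,"travel": [4.3,-8.2,8.7],"rotation": [0,0,-6.67]},
    {"gripper": 30,"travel": [5.2,-7.7,8.7],"rotation": [0,0,-6.67]},
    {"gripper": 30,"travel": [6.1,-7,8.7],"rotation": [0,0,-6.67]},
    {"gripper": 30,"travel": [6.9,-6.2,8.7],"rotation": [0,0,-6.67]},
    {"gripper": 30,"travel": [7.5,-5.4,8.7],"rotation": [0,0,-6.67]}
  ]
}}

```text
t: 9.38
tcp_pos: [0.5071, -0.1286, 0.3613]
tool_rot: [0.77, 0.512, 0.278, -0.261]
force: [0.4, 0.8, -2.1]
finger_gap: 0.576
```

Emit:
{"name": "send_rows", "arguments": {
  "motion": [
    {"gripper": 30,"travel": [8.1,-4.5,8.7],"rotation": [0,0,-6.67]},
    {"gripper": 30,"travel": [8.6,-3.5,8.7],"rotation": [0,0,-6.67]},
    {"gripper": 30,"travel": [8.9,-2.5,8.7],"rotation": [0,0,-6.67]},
    {"gripper": 30,"travel": [9.2,-1.4,8.7],"rotation": [0,0,-6.67]},
    {"gripper": 30,"travel": [9.3,-0.4,8.7],"rotation": [0,0,-6.67]},
    {"gripper": 30,"travel": [9.2,0.7,8.7],"rotation": [0,0,-6.67]},
    {"gripper": 30,"travel": [9.1,1.8,8.7],"rotation": [0,0,-6.67]},
    {"gripper": 30,"travel": [8.8,2.8,8.7],"rotation": [0,0,-6.67]},
    {"gripper": 30,"travel": [8.5,3.8,8.7],"rotation": [0,0,-6.67]},
    {"gripper": 30,"travel": [7.9,4.8,8.7],"rotation": [0,0,-6.67]},
    {"gripper": 30,"travel": [7.3,5.7,8.7],"rotation": [0,0,-6.67]},
    {"gripper": 30,"travel": [6.6,6.5,8.7],"rotation": [0,0,-6.67]}
  ]
}}

```text
t: 10.38
tcp_pos: [0.5055, 0.0239, 0.3617]
tool_rot: [0.26, 0.887, 0.381, -0.021]
force: [-0.6, -0.6, -2.1]
finger_gap: 0.578
```

Emit:
{"name": "send_rows", "arguments": {
  "motion": [
    {"gripper": 30,"travel": [5.8,7.2,8.7],"rotation": [0,0,-6.67]},
    {"gripper": 30,"travel": [5,7.8,8.7],"rotation": [0,0,-6.67]},
    {"gripper": 30,"travel": [4,8.4,8.7],"rotation": [0,0,-6.67]},
    {"gripper": 30,"travel": [0,0,0],"rotation": [0,-2.95,3]},
    {"gripper": 30,"travel": [0,0,0],"rotation": [0,-2.95,3]},
    {"gripper": 30,"travel": [0,0,0],"rotation": [0,-2.95,3]},
    {"gripper": 30,"travel": [0,0,0],"rotation": [0,0,0]},
    {"gripper": 30,"travel": [0,0,0],"rotation": [0,0,0]}
  ]
}}

```text
t: 11.05
tcp_pos: [0.5048, 0.0619, 0.362]
tool_rot: [0.204, 0.901, 0.372, 0.085]
force: [0.6, 0.3, -2.8]
finger_gap: 0.576
```

```bash
python3 - <<'E'
from h import *
s=manip.sense();print(s['t'],s['q'],s['tcp_pos'],s['force'],s['finger_gap']*85.4)
print((R.from_quat(s['tool_rot']).as_matrix().T@pose(64.3,1)).round(3))
np.save("pics/w5cal.npy",manip.calibration("wrist"),allow_pickle=True)
im=manip.snapshot("wrist");np.save("pics/w5.npy",im)
sc=manip.snapshot("scene");np.save("pics/s5.npy",sc)
cv2.imwrite("pics/w5.png",np.vstack([im,cv2.resize(sc[60:252,150:406],(512,384))[:216]])[:,:,::-1])
E
```

```text
11.05 [-0.55658518  0.20520287  1.83093105  0.81056853  1.31896903 -1.98215344] [0.50477835 0.06190489 0.36200659] [ 0.55642939  0.30036456 -2.76736716] 49.178648627921916
[[ 1.    -0.002 -0.001]
 [ 0.002  1.     0.002]
 [ 0.001 -0.002  1.   ]]
```

View pics/w5.png

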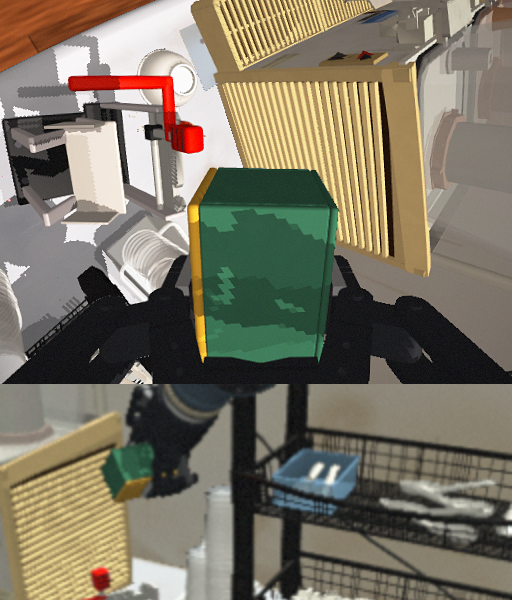

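```bash
python3 - <<'E'
from h import *
im=np.load("pics/w5.npy")
cv2.imwrite("pics/w5c.png",cv2.resize(im[60:230,0:215],(774,612),interpolation=2)[:600,:,::-1])
E
```

```text
(no output)
```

View pics/w5c.png

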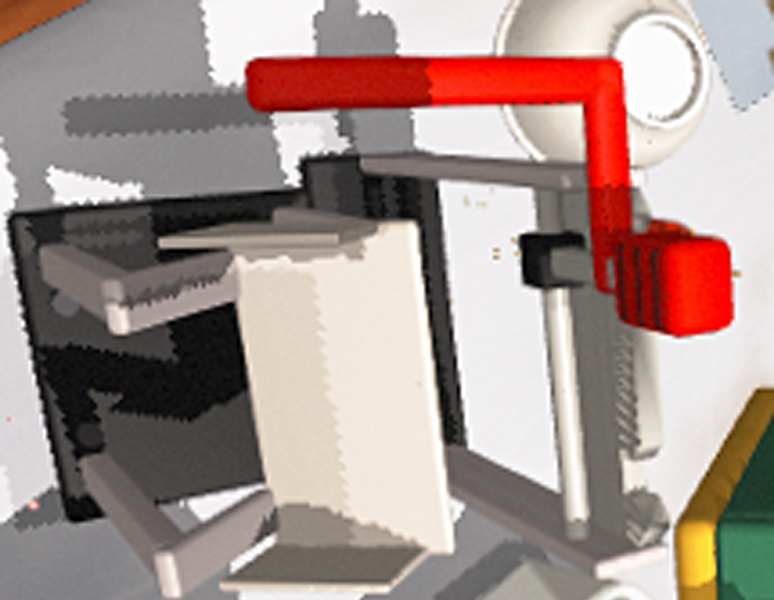

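```bash
python3 - <<'E'
from h import *
np.set_printoptions(precision=4,suppress=True)
C1=np.load("pics/w1cal.npy",allow_pickle=True).item();C5=np.load("pics/w5cal.npy",allow_pickle=True).item()
f1=lambda p:(215+p[0]/5,130+p[1]/5); f5=lambda p:(p[0]/3.6,60+p[1]/3.6)
pts=dict(baseA=((113,60),(10,213)),baseB=((55,360),(68,520)),plA=((418,235),(417,222)),plB=((318,575),(450,552)),knob=((613,440),(700,283)),railA=((92,215),(120,318)),railB=((40,470),(168,578)),armc=((662,140),(618,60)),arme=((250,70),(250,83)))
p=np.radians(64.3);x=np.array([np.cos(p),np.sin(p)]);y=np.array([-x[1],x[0]]);O=np.array([.4997,.0513])
for k,(a,b) in pts.items():
    P=tri(C1,[f1(a)],C5,[f5(b)])[0];print(k,P,"feeder frame mm",(P[:2]-O)@np.c_[x,y]*1e3,P[2]*1e3)
E
```

```text
baseA [0.4352 0.0344 0.0058 0.0002] feeder frame mm [-43.2226  50.7878] 5.755898707657941
baseB [ 0.5322 -0.0116 -0.0095  0.0017] feeder frame mm [-42.5449 -56.5606] -9.549886405591817
plA [0.4765 0.1101 0.127  0.0012] feeder frame mm [42.9391 46.4205] 127.04894789248198
plB [0.5664 0.0664 0.1213 0.0001] feeder frame mm [ 42.5217 -53.5717] 121.30364905311919
knob [0.5017 0.1357 0.2157 0.0007] feeder frame mm [76.9356 34.7729] 215.73393499440618
railA [0.4554 0.0324 0.1262 0.0022] feeder frame mm [-36.2299  31.6911] 126.20998409190292
railB [0.5181 0.002  0.1263 0.0003] feeder frame mm [-36.4428 -37.9194] 126.27968673104101
armc [0.4543 0.1632 0.1754 0.0011] feeder frame mm [81.1207 89.4553] 175.4171964328666
arme [0.4195 0.0794 0.1733 0.0007] feeder frame mm [-9.5009 84.4832] 173.25332964173285
```

Emit:
{"name": "send_rows", "arguments": {
  "motion": [
    {"gripper": 30,"travel": [-2,-10,10],"rotation": [0,0,0]},
    {"gripper": 30,"travel": [0,-17,17],"rotation": [0,0,0]},
    {"gripper": 30,"travel": [0,-20,20],"rotation": [0,0,0]},
    {"gripper": 30,"travel": [0,-20,20],"rotation": [0,0,0]},
    {"gripper": 30,"travel": [0,-20,20],"rotation": [0,0,0]},
    {"gripper": 30,"travel": [0,-20,20],"rotation": [0,0,0]},
    {"gripper": 30,"travel": [0,-20,20],"rotation": [0,0,0]},
    {"gripper": 30,"travel": [0,-10,10],"rotation": [0,0,0]},
    {"gripper": 30,"travel": [0,-7,7],"rotation": [0,0,0]},
    {"gripper": 30,"travel": [0,0,0],"rotation": [0,0,0]},
    {"gripper": 30,"travel": [0,0,0],"rotation": [0,0,0]}
  ]
}}

```text
t: 12.07
tcp_pos: [0.5082, 0.0603, 0.1574]
tool_rot: [0.205, 0.901, 0.373, 0.085]
force: [0.3, 0.3, -3.2]
finger_gap: 0.578
```

```bash
python3 - <<'E'
from h import *
s=manip.sense();print(s['t'],s['tcp_pos'],s['force'],s['ft_torque'])
C=manip.calibration("wrist");np.save("pics/w6cal.npy",C,allow_pickle=True)
im=manip.snapshot("wrist");np.save("pics/w6.npy",im)
sc=manip.snapshot("scene")
cv2.imwrite("pics/w6.png",np.vstack([im,cv2.resize(sc[130:238,170:298],(512,432),interpolation=2)[:216]])[:,:,::-1])
E
```

```text
12.0667 [0.50818039 0.06030893 0.1574245 ] [ 0.30054523  0.27459766 -3.19226976] [-0.56474813  0.26775552 -0.04828631]
```

View pics/w6.png

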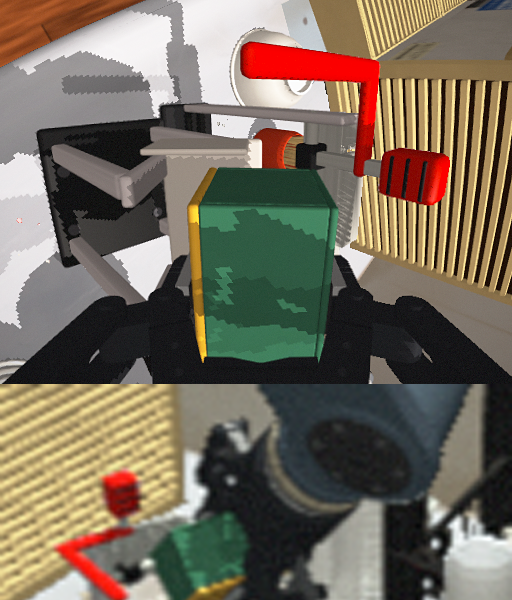

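```bash
python3 - <<'E'
from h import *
np.set_printoptions(precision=4,suppress=True)
C1,C5,C6=[np.load(f"pics/w{i}cal.npy",allow_pickle=True).item() for i in(1,5,6)]
f1=lambda p:(215+p[0]/5,130+p[1]/5); f5=lambda p:(p[0]/3.6,60+p[1]/3.6)
p=np.radians(64.3);x=np.array([np.cos(p),np.sin(p)]);y=np.array([-x[1],x[0]]);O=np.array([.4997,.0513])
fr=lambda P:np.r_[(P[:2]-O)@np.c_[x,y]*1e3,P[2:]*1e3]
for k,a,b,c in(("cheekA tip",(170,163),(160,240),(140,152)),("railA tip",(92,215),(113,300),(124,196)),("cheekB tip",(98,495),(222,585),None),("baseA",(113,60),(10,213),(37,132)),("arm corner",(662,140),(618,60),(378,64))):
    print(k,"w1-w5",fr(tri(C1,[f1(a)],C5,[f5(b)])[0]), "" if c is None else ("w5-w6",fr(tri(C5,[f5(b)],C6,[c])[0]),"w1-w6",fr(tri(C1,[f1(a)],C6,[c])[0])))
s=manip.sense();print("tcp",fr(s['tcp_pos']))
E
```

```text
cheekA tip w1-w5 [-20.7262  47.1332 113.2176   0.6612] ('w5-w6', array([-20.5148,  46.8114, 110.3876,   0.6936]), 'w1-w6', array([-20.4803,  46.2876, 110.0862,   0.2775]))
railA tip w1-w5 [-37.2028  35.7868 134.9796   1.8446] ('w5-w6', array([-38.1641,  34.8652, 131.1124,   3.0151]), 'w1-w6', array([-36.9047,  32.1236, 125.3857,   0.5734]))
cheekB tip w1-w5 [-19.8035 -50.9499 105.8752   0.5155] 
baseA w1-w5 [-43.2226  50.7878   5.7559   0.2153] ('w5-w6', array([-42.784 ,  49.6993,  -2.6944,   1.4361]), 'w1-w6', array([-43.3336,  49.2836,  -1.722 ,   0.2496]))
arm corner w1-w5 [ 81.1207  89.4553 175.4172   1.0511] ('w5-w6', array([ 81.2274,  88.5246, 175.9114,   0.9907]), 'w1-w6', array([ 80.8948,  88.9758, 175.8312,   1.9825]))
tcp [ 11.8576  -3.721  158.3966]
```

Emit:
{"name": "send_rows", "arguments": {
  "motion": [
    {"gripper": 30,"travel": [1.7,0,0],"rotation": [0,0,0]},
    {"gripper": 30,"travel": [0,-5,5],"rotation": [0,0,0]},
    {"gripper": 30,"travel": [0,-5,5],"rotation": [0,0,0]},
    {"gripper": 30,"travel": [0,-5,5],"rotation": [0,0,0]},
    {"gripper": 30,"travel": [0,-4,4],"rotation": [0,0,0]},
    {"gripper": 30,"travel": [0,-3,3],"rotation": [0,0,0]},
    {"gripper": 30,"travel": [0,0,0],"rotation": [0,0,0]},
    {"gripper": 30,"travel": [0,0,0],"rotation": [0,0,0]}
  ]
}}

```text
t: 12.83
tcp_pos: [0.5056, 0.0617, 0.1265]
tool_rot: [0.205, 0.901, 0.373, 0.085]
force: [0.2, 0.4, -3.2]
finger_gap: 0.576
```

Emit:
{"name": "send_rows", "arguments": {
  "motion": [
    {"gripper": 30,"travel": [0,-2,2],"rotation": [0,0,0]},
    {"gripper": 30,"travel": [0,0,0],"rotation": [0,0,0]},
    {"gripper": 30,"travel": [0,0,0],"rotation": [0,0,0]}
  ]
}}

```text
t: 13.08
tcp_pos: [0.5057, 0.0616, 0.124]
tool_rot: [0.205, 0.901, 0.373, 0.085]
force: [0.5, -0.7, -3.1]
finger_gap: 0.576
```

Emit:
{"name": "send_rows", "arguments": {
  "motion": [
    {"gripper": 30,"travel": [0,-2,2],"rotation": [0,0,0]},
    {"gripper": 30,"travel": [0,0,0],"rotation": [0,0,0]},
    {"gripper": 30,"travel": [0,0,0],"rotation": [0,0,0]}
  ]
}}

```text
t: 13.33
tcp_pos: [0.5057, 0.0616, 0.1211]
tool_rot: [0.205, 0.901, 0.373, 0.085]
force: [-0.1, 0.8, -3.0]
finger_gap: 0.578
```

Emit:
{"name": "send_rows", "arguments": {
  "motion": [
    {"gripper": 30,"travel": [0,-1.5,1.5],"rotation": [0,0,0]},
    {"gripper": 30,"travel": [0,0,0],"rotation": [0,0,0]},
    {"gripper": 30,"travel": [0,0,0],"rotation": [0,0,0]}
  ]
}}

```text
t: 13.58
tcp_pos: [0.5059, 0.0617, 0.1192]
tool_rot: [0.205, 0.901, 0.373, 0.085]
force: [0.9, -0.2, -1.2]
finger_gap: 0.574
```

Emit:
{"name": "send_rows", "arguments": {
  "motion": [
    {"gripper": 30,"travel": [0,-1,1],"rotation": [0,0,0]},
    {"gripper": 30,"travel": [0,0,0],"rotation": [0,0,0]},
    {"gripper": 30,"travel": [0,0,0],"rotation": [0,0,0]}
  ]
}}

```text
t: 13.83
tcp_pos: [0.5058, 0.0618, 0.119]
tool_rot: [0.205, 0.901, 0.374, 0.086]
force: [-3.5, -2.7, 7.8]
finger_gap: 0.577
```

Emit:
{"name": "send_rows", "arguments": {
  "motion": [
    {"gripper": 30,"travel": [0,-1,1],"rotation": [0,0,0]},
    {"gripper": 30,"travel": [0,0,0],"rotation": [0,0,0]},
    {"gripper": 30,"travel": [0,0,0],"rotation": [0,0,0]}
  ]
}}

```text
t: 14.08
tcp_pos: [0.5058, 0.0619, 0.1189]
tool_rot: [0.204, 0.9, 0.375, 0.086]
force: [-7.2, -5.8, 18.8]
finger_gap: 0.576
```

Emit:
{"name": "send_rows", "arguments": {
  "motion": [
    {"gripper": 30,"travel": [0,1,-1],"rotation": [0,0,0]},
    {"gripper": 54,"travel": [0,0,0],"rotation": [0,0,0]},
    {"gripper": 60,"travel": [0,0,0],"rotation": [0,0,0]},
    {"gripper": 70,"travel": [0,0,0],"rotation": [0,0,0]},
    {"gripper": 85,"travel": [0,0,0],"rotation": [0,0,0]},
    {"gripper": 85,"travel": [0,0,0],"rotation": [0,0,0]},
    {"gripper": 85,"travel": [0,0,0],"rotation": [0,0,0]}
  ]
}}

```text
t: 14.67
tcp_pos: [0.5057, 0.0617, 0.1174]
tool_rot: [0.205, 0.901, 0.373, 0.085]
force: [0.4, 0.5, -0.1]
finger_gap: 0.994
```

Emit:
{"name": "send_rows", "arguments": {
  "motion": [
    {"gripper": 85,"travel": [0,0,-8],"rotation": [0,0,0]},
    {"gripper": 85,"travel": [0,0,-15],"rotation": [0,0,0]},
    {"gripper": 85,"travel": [0,0,-20],"rotation": [0,0,0]},
    {"gripper": 85,"travel": [0,0,-25],"rotation": [0,0,0]},
    {"gripper": 85,"travel": [0,0,-25],"rotation": [0,0,0]},
    {"gripper": 85,"travel": [0,0,-25],"rotation": [0,0,0]},
    {"gripper": 85,"travel": [0,0,0],"rotation": [0,0,0]}
  ]
}}

```text
t: 15.25
tcp_pos: [0.4705, -0.017, 0.2033]
tool_rot: [0.206, 0.901, 0.371, 0.088]
force: [0.2, -0.3, 0.2]
finger_gap: 0.994
```

```bash
python3 - <<'E'
from h import *
s=manip.sense();print(s['t'],s['q'],s['tcp_pos'],s['force'])
C=manip.calibration("wrist");np.save("pics/w7cal.npy",C,allow_pickle=True)
im=manip.snapshot("wrist");np.save("pics/w7.npy",im)
np.set_printoptions(precision=4,suppress=True)
g=mask(im,60,90);print("green",quad(g))
y=mask(im,15,28,120,90);n,l,st,c=cv2.connectedComponentsWithStats(y);print([ (st[i].tolist()) for i in range(1,n) if st[i,4]>100])
r=mask(im,0,6,170,100)|mask(im,174,180,170,100);print("red",quad(r))
E
```

```text
15.25 [-0.75736369  0.48062077  2.01813057  0.85009528  1.11224878 -2.45763032] [ 0.4704895  -0.0169757   0.20330223] [ 0.16738927 -0.26827082  0.16943986]
green (6947.5, [[233, 137], [235, 248], [293, 248], [298, 138], [295, 138], [295, 135], [260, 137], [260, 134], [258, 137]], ((265.0, 191.0), (66.0, 114.0), 0.0))
[[317, 0, 39, 22, 222], [322, 6, 25, 58, 186], [377, 66, 31, 14, 156], [302, 125, 19, 25, 274], [226, 129, 10, 121, 669], [352, 204, 36, 29, 106], [482, 224, 15, 44, 137]]
red (1727.5, [[301, 62], [298, 75], [301, 81], [365, 84], [359, 141], [362, 146], [364, 136], [369, 134], [375, 71]], ((333.7677307128906, 103.9762954711914), (77.29252624511719, 77.88129425048828), 5.8263421058654785))
```

```bash
python3 - <<'E'
from h import *
np.set_printoptions(precision=2,suppress=True)
C=np.load("pics/w7cal.npy",allow_pickle=True).item()
t=pose(64.3,1);O=np.array([.5015,.0508,.13])
px=np.array([(226,148),(298,148),(293,248),(228,248)])
o,d=ray(C,px);P=o+d*(((O-.025*t[:,2]-o)@t[:,2])/(d@t[:,2]))[:,None]
print((P-O)@t*1e3)
s=manip.sense();q=s['q'];x=np.radians(64.3)
# knob grasp: tool down, jaws (y) along feeder x ; parked knob centre
K=O[:2]+.0765*np.array([np.cos(x),np.sin(x)])+.035*np.array([-np.sin(x),np.cos(x)]);print(K)
im=np.load("pics/w7.npy");cv2.imwrite("pics/w7.png",im[:,:,::-1])
E
```

```text
[[ 37.28 -23.3  -25.  ]
 [ 37.43  25.62 -25.  ]
 [-38.44  24.83 -25.  ]
 [-38.61 -24.1  -25.  ]]
[0.5  0.13]
```

```bash
python3 - <<'E'
from h import *
t=pose(64.3,1);h=np.radians(64.3);D=np.c_[[-np.sin(h),np.cos(h),0],[np.cos(h),np.sin(h),0],[0,0,-1.]]
seq([([.4705,-.017,.32],D,8),([.502,.1357,.32],None,5),([.502,.1357,.181],None,6)])
E
```

```text
n 8 rot [5.61, 0.04, -0.0]
[-0.2, 10.3, -10.5] [-0.2, 9.2, -11.5] [-0.2, 8.0, -12.3] [-0.1, 6.8, -13.1] [-0.1, 5.5, -13.7] [-0.1, 4.1, -14.1] [-0.1, 2.7, -14.5] [-0.1, 1.3, -14.7] 
n 5 rot [0.0, 0.0, 0.0]
[7.6, 30.2, 0.0] 
n 6 rot [0.0, 0.0, 0.0]
[-0.0, -0.0, 23.2]
```

Emit:
{"name": "send_rows", "arguments": {
  "motion": [
    {"gripper": 85,"travel": [-0.2,10.3,-10.5],"rotation": [5.61,0,0]},
    {"gripper": 85,"travel": [-0.2,9.2,-11.5],"rotation": [5.61,0,0]},
    {"gripper": 85,"travel": [-0.2,8,-12.3],"rotation": [5.61,0,0]},
    {"gripper": 85,"travel": [-0.1,6.8,-13.1],"rotation": [5.61,0,0]},
    {"gripper": 85,"travel": [-0.1,5.5,-13.7],"rotation": [5.61,0,0]},
    {"gripper": 85,"travel": [-0.1,4.1,-14.1],"rotation": [5.61,0,0]},
    {"gripper": 85,"travel": [-0.1,2.7,-14.5],"rotation": [5.61,0,0]},
    {"gripper": 85,"travel": [-0.1,1.3,-14.7],"rotation": [5.61,0,0]},
    {"gripper": 60,"travel": [7.6,30.2,0],"rotation": [0,0,0]},
    {"gripper": 60,"travel": [7.6,30.2,0],"rotation": [0,0,0]},
    {"gripper": 60,"travel": [7.6,30.2,0],"rotation": [0,0,0]},
    {"gripper": 60,"travel": [7.6,30.2,0],"rotation": [0,0,0]}
  ]
}}

```text
t: 16.3
tcp_pos: [0.4939, 0.1093, 0.3178]
tool_rot: [0.221, 0.975, 0.001, -0.001]
force: [0.7, -0.1, -0.2]
finger_gap: 0.705
```

Emit:
{"name": "send_rows", "arguments": {
  "motion": [
    {"gripper": 60,"travel": [7.6,30.2,0],"rotation": [0,0,0]},
    {"gripper": 60,"travel": [0,0,0],"rotation": [0,0,0]},
    {"gripper": 60,"travel": [0,0,0],"rotation": [0,0,0]}
  ]
}}

```text
t: 16.55
tcp_pos: [0.5, 0.1393, 0.3176]
tool_rot: [0.22, 0.976, 0.0, -0.001]
force: [0.2, 0.4, 0.8]
finger_gap: 0.702
```

```bash
python3 - <<'E'
from h import *
np.set_printoptions(precision=4,suppress=True)
s=manip.sense();print(s['t'],s['q'],s['tcp_pos'],s['finger_gap']*85.4)
h=np.radians(64.3);D=np.c_[[-np.sin(h),np.cos(h),0],[np.cos(h),np.sin(h),0],[0,0,-1.]];print((R.from_quat(s['tool_rot']).as_matrix().T@D).round(3))
C=manip.calibration("wrist");im=manip.snapshot("wrist");np.save("pics/w8.npy",im)
r=mask(im,0,6,170,100)|mask(im,174,180,170,100);hsv=cv2.cvtColor(im,cv2.COLOR_RGB2HSV)
n,l,st,c=cv2.connectedComponentsWithStats(r);print([st[i].tolist() for i in range(1,n) if st[i,4]>60])
i=1+np.argmax(st[1:,4])
for y in range(st[i,1],st[i,1]+st[i,3],8):
    xs=np.nonzero(l[y]==i)[0];print(y,xs.min(),xs.max(),len(xs))
M=np.linalg.inv(C['cam_to_world']);K=np.array([[C['fx'],0,C['cx']],[0,C['fy'],C['cy']],[0,0,1]])
print("expected knob top",cv2.projectPoints(np.array([[.502,.1357,.216]]),cv2.Rodrigues(M[:3,:3])[0],M[:3,3],K,np.array([C['k1'],0,0,0]))[0].ravel())
E
```

```text
16.55 [ 0.0554  0.2872  1.5808  0.0017  1.276  -1.0727] [0.5    0.1393 0.3176] 59.94779863820293
[[ 1.    -0.005 -0.003]
 [ 0.005  1.    -0.   ]
 [ 0.003  0.     1.   ]]
[[156, 120, 113, 91, 2800], [315, 156, 35, 34, 306]]
120 159 260 86
128 157 263 107
136 251 263 13
144 251 263 13
152 251 263 13
160 251 263 13
168 251 263 13
176 248 264 11
184 245 267 23
192 244 268 25
200 244 268 25
208 245 267 23
expected knob top [256.7512 197.1199]
```

Emit:
{"name": "send_rows", "arguments": {
  "newtons": 30,
  "motion": [
    {"gripper": 60,"travel": [-3.4,-2.4,22],"rotation": [0,0,0]},
    {"gripper": 60,"travel": [0,0,26],"rotation": [0,0,0]},
    {"gripper": 60,"travel": [0,0,26],"rotation": [0,0,0]},
    {"gripper": 60,"travel": [0,0,26],"rotation": [0,0,0]},
    {"gripper": 60,"travel": [0,0,20],"rotation": [0,0,0]},
    {"gripper": 60,"travel": [0,0,15],"rotation": [0,0,0]},
    {"gripper": 60,"travel": [0,0,0],"rotation": [0,0,0]},
    {"gripper": 30,"travel": [0,0,0],"rotation": [0,0,0]},
    {"gripper": 10,"travel": [0,0,0],"rotation": [0,0,0]},
    {"gripper": 10,"travel": [0,0,0],"rotation": [0,0,0]},
    {"gripper": 10,"travel": [0,0,0],"rotation": [0,0,0]},
    {"gripper": 10,"travel": [0,0,0],"rotation": [0,0,0]}
  ]
}}

```text
t: 17.6
tcp_pos: [0.5042, 0.1338, 0.1855]
tool_rot: [0.222, 0.975, 0.001, 0.002]
force: [-0.2, -0.4, 4.1]
finger_gap: 0.229
```

Emit:
{"name": "send_rows", "arguments": {
  "motion": [
    {"gripper": 10,"travel": [0,0,0],"rotation": [0,0,0]},
    {"gripper": 10,"travel": [0,0,0],"rotation": [0,0,0]}
  ]
}}

```text
t: 17.77
tcp_pos: [0.5042, 0.1338, 0.1855]
tool_rot: [0.222, 0.975, 0.001, 0.002]
force: [0.5, -0.5, 6.9]
finger_gap: 0.229
```

Emit:
{"name": "send_rows", "arguments": {
  "motion": [
    {"gripper": 10,"travel": [0,0,-6],"rotation": [0,0,0]},
    {"gripper": 10,"travel": [0,0,-9],"rotation": [0,0,0]},
    {"gripper": 10,"travel": [0,0,-8],"rotation": [0,0,0]},
    {"gripper": 10,"travel": [0,0,0],"rotation": [0,0,0]},
    {"gripper": 10,"travel": [0,0,0],"rotation": [0,0,0]}
  ]
}}

```text
t: 18.18
tcp_pos: [0.5036, 0.1339, 0.2079]
tool_rot: [0.222, 0.975, 0.001, 0.001]
force: [0.1, 1.6, -0.7]
finger_gap: 0.228
```

```bash
python3 - <<'E'
from h import *
s=manip.sense();print(s['t'],s['tcp_pos'],s['force'],s['ft_torque'],s['finger_gap']*85.4)
im=manip.snapshot("wrist");sc=manip.snapshot("scene");np.save("pics/s9.npy",sc)
r=mask(sc,0,6,170,100)|mask(sc,174,180,170,100);n,l,st,c=cv2.connectedComponentsWithStats(r);print([st[i].tolist() for i in range(1,n) if st[i,4]>15])
r=mask(im,0,6,170,100)|mask(im,174,180,170,100);n,l,st,c=cv2.connectedComponentsWithStats(r);print([st[i].tolist() for i in range(1,n) if st[i,4]>60])
E
```

```text
18.1833 [0.50356743 0.13394303 0.20788516] [ 0.10774128  1.55812887 -0.69708482] [ 0.29773731 -0.22431926 -0.01524517] 19.49324842889039
[[296, 6, 7, 4, 20], [266, 13, 13, 7, 70], [444, 14, 12, 7, 60], [435, 22, 16, 10, 128], [195, 145, 4, 11, 26], [183, 159, 19, 18, 95], [199, 187, 5, 14, 44], [234, 267, 122, 92, 1935]]
[[79, 133, 206, 178, 9808], [336, 168, 44, 48, 524]]
```

Emit:
{"name": "send_rows", "arguments": {
  "motion": [
    {"gripper": 10,"travel": [-5,0,0],"rotation": [0,0,0]},
    {"gripper": 10,"travel": [-10,0,0],"rotation": [0,0,0]},
    {"gripper": 10,"travel": [-10,0,0],"rotation": [0,0,0]},
    {"gripper": 10,"travel": [-10,0,0],"rotation": [0,0,0]},
    {"gripper": 10,"travel": [-10,0,0],"rotation": [0,0,0]},
    {"gripper": 10,"travel": [-10,0,0],"rotation": [0,0,0]},
    {"gripper": 10,"travel": [-10,0,0],"rotation": [0,0,0]},
    {"gripper": 10,"travel": [0,0,0],"rotation": [0,0,0]},
    {"gripper": 10,"travel": [0,0,0],"rotation": [0,0,0]}
  ]
}}

```text
t: 19.03
tcp_pos: [0.5628, 0.1052, 0.2071]
tool_rot: [0.223, 0.975, 0.001, 0.001]
force: [1.6, 2.8, -0.8]
finger_gap: 0.227
```

```bash
python3 - <<'E'
from h import *
s=manip.sense();print(s['t'],s['tcp_pos'],s['force'],s['ft_torque'],s['finger_gap']*85.4)
d=s['tcp_pos']-np.array([.5036,.1339,.2079]);h=np.radians(64.3);print("slid",-(d[:2]@[-np.sin(h),np.cos(h)]),"along x",d[:2]@[np.cos(h),np.sin(h)])
E
```

```text
19.0333 [0.56275508 0.10518412 0.20708673] [ 1.63013548  2.83961965 -0.75879193] [ 0.4882282  -0.34916389  0.00503307] 19.405101856421798
slid 0.06575618353499502 along x -0.00022208047202706998
```

Slid 65.8 mm with low forces. Next I lower the keeper and release it.

Emit:
{"name": "send_rows", "arguments": {
  "motion": [
    {"gripper": 10,"travel": [0,0,6],"rotation": [0,0,0]},
    {"gripper": 10,"travel": [0,0,6],"rotation": [0,0,0]},
    {"gripper": 10,"travel": [0,0,5],"rotation": [0,0,0]},
    {"gripper": 10,"travel": [0,0,4],"rotation": [0,0,0]},
    {"gripper": 10,"travel": [0,0,0],"rotation": [0,0,0]},
    {"gripper": 10,"travel": [0,0,0],"rotation": [0,0,0]}
  ]
}}

```text
t: 19.53
tcp_pos: [0.5616, 0.1059, 0.1859]
tool_rot: [0.222, 0.975, 0.001, 0.0]
force: [1.4, 2.7, -0.8]
finger_gap: 0.228
```

Emit:
{"name": "send_rows", "arguments": {
  "motion": [
    {"gripper": 30,"travel": [0,0,0],"rotation": [0,0,0]},
    {"gripper": 50,"travel": [0,0,0],"rotation": [0,0,0]},
    {"gripper": 60,"travel": [0,0,0],"rotation": [0,0,0]},
    {"gripper": 60,"travel": [0,0,0],"rotation": [0,0,0]},
    {"gripper": 60,"travel": [0,0,-15],"rotation": [0,0,0]},
    {"gripper": 60,"travel": [0,0,-30],"rotation": [0,0,0]},
    {"gripper": 60,"travel": [0,0,-35],"rotation": [0,0,0]},
    {"gripper": 60,"travel": [0,0,-35],"rotation": [0,0,0]},
    {"gripper": 60,"travel": [0,0,0],"rotation": [0,0,0]},
    {"gripper": 60,"travel": [0,0,0],"rotation": [0,0,0]}
  ]
}}

```text
t: 20.37
tcp_pos: [0.5629, 0.1053, 0.3038]
tool_rot: [0.222, 0.975, 0.001, 0.003]
force: [0.4, -0.1, 0.2]
finger_gap: 0.704
```

```bash
python3 - <<'E'
from h import *
np.set_printoptions(precision=4,suppress=True)
s=manip.sense();print(s['t'],s['tcp_pos'],s['force'])
C=manip.calibration("wrist");np.save("pics/w10cal.npy",C,allow_pickle=True);im=manip.snapshot("wrist");np.save("pics/w10.npy",im)
sc=manip.snapshot("scene");np.save("pics/s10.npy",sc)
cv2.imwrite("pics/w10.png",np.hstack([cv2.resize(im,(512,384)),cv2.resize(sc[140:270,165:260],(281,384),interpolation=2)])[:,:,::-1])
M=np.linalg.inv(C['cam_to_world']);K=np.array([[C['fx'],0,C['cx']],[0,C['fy'],C['cy']],[0,0,1]])
h=np.radians(64.3);k=np.array([.502,.1357])-.065*np.array([-np.sin(h),np.cos(h)])
for z in(.216,.226): print("expect knob top",cv2.projectPoints(np.array([[*k,z]]),cv2.Rodrigues(M[:3,:3])[0],M[:3,3],K,np.array([C['k1'],0,0,0]))[0].ravel())
E
```

```text
20.3667 [0.5629 0.1053 0.3038] [ 0.3736 -0.0751  0.2497]
expect knob top [260.7586 193.8756]
expect knob top [260.8487 198.376 ]
```

View pics/w10.png

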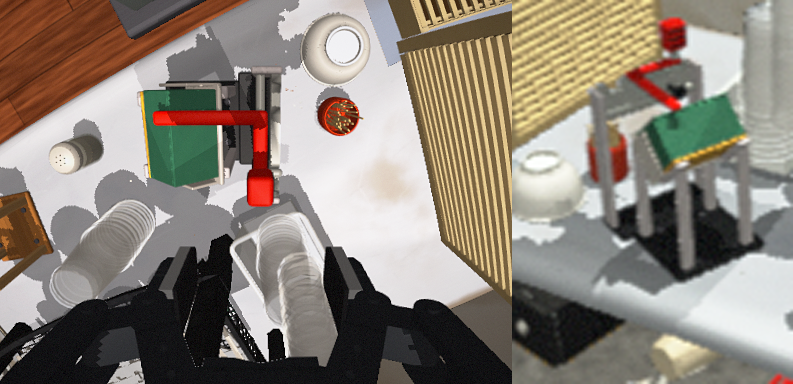

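```bash
python3 - <<'E'
from h import *
sc=np.load("pics/s10.npy");C=manip.calibration("scene")
r=mask(sc,0,6,170,100)|mask(sc,174,180,170,100);m=np.zeros_like(r);m[135:165,205:240]=r[135:165,205:240]
n,l,st,c=cv2.connectedComponentsWithStats(m);print([(st[i].tolist(),c[i].round(1).tolist()) for i in range(1,n) if st[i,4]>8])
M=np.linalg.inv(C['cam_to_world']);K=np.array([[C['fx'],0,C['cx']],[0,C['fy'],C['cy']],[0,0,1]])
for P in([.5606,.1075,.201],[.5606,.1075,.216],[.502,.1357,.201]): print(cv2.projectPoints(np.array([P]),cv2.Rodrigues(M[:3,:3])[0],M[:3,3],K,np.array([C['k1'],0,0,0]))[0].ravel())
print("parked earlier centre ~ (200,157.7)"); print(manip.sign_off())
E
```

```text
[([215, 146, 8, 11, 55], [218.6, 150.3]), ([205, 160, 16, 5, 33], [213.0, 162.0])]
[218.85852104 150.64813381]
[218.54509107 146.0118189 ]
[199.46376369 156.64222041]
parked earlier centre ~ (200,157.7)
the job is handed in; nothing more can be done
None
```

I pinched the tin with its lid shut, lifted it off the stand and turned it over. I then set it lid-down in the feeder, moved the keeper to the locking notch, let go of everything and handed the job in. No verdict came back.

**Last checks:**
- **Tin:** After release, its face measured about 1 mm from its intended place in the feeder. The brass lid was flush on the rail side. The grip read about 49–50 mm throughout, which matches a shut tin. I could not check the tokens by eye.
- **Keeper:** It slid 65.8 mm. The gripper height at release was 185.9 mm, against 185.5 mm when parked, so it dropped fully. In the scene picture the knob sits at (218.6, 150.3), against (218.9, 150.6) computed for the locking notch. Its arm lies over the tin.
- **Bystanders:** The pepper shaker, toothpick jar, cup stack and bowl all stand upright with no sign of contact. I did not measure how far they moved, if at all.
- **Arm:** It was clear of everything, with no force on the tool. The run took about 20 s of the 58 s.

**Disagreements:** The overhead camera placed the tin and knob about 4–6 mm differently from the wrist camera, so I used the wrist views. The feeder's sideways position also came out 2–3 mm different depending on whether I used the knob or the rails and cheeks. I set the tin by the rails and cheeks, and it went in without catching on them. The final press showed a small sideways force (about 4 N), so it may have just touched one cheek.

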